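Clamp a gel cassette in the casting stand

TASK

Load the blue-framed gel cassette into the white casting stand: lay it on the ramp with a short edge down in the groove, tip it upright against the fence, and let go of it there. Then swing the orange cam lever over its high point until it snaps fully closed and clamps the cassette. Leave the other things on the bench where they are.

Things in the scene. Friction and masses are not known exactly. Their poses are not given: they have to be found in the camera images.
- cassette: Rigid gel cassette, green glass in a blue plastic frame, 90 mm (its x) x 66 mm (its y) x 9 mm thick (its z), about 0.13 kg, smooth (friction about 0.3); origin at its centre. It starts flat on the bench; either short edge may go down and either face may face the fence. Grip it across the 66 mm.
- stand: White casting stand on grey foot plates, fixed. Origin on the bench below the fence's front face; x points from ramp to fence, y to the clamp side, z up. Foot x -62 to 16, y -50 to 50, top z 8 mm; clamp foot x -36 to 24, y 44 to 140, top z 8. Fence face at x 0, y -36 to 20, top z 53. Side stop: black rubber face at y -35, x -20 to 10, top z 42; the cassette goes between it and the pad, open face at y 42.
- groove (a point): Middle of the groove's floor, stand x -6, y 0, z 8 mm. The groove runs along y from x -12 to 0, between the ramp's 11 mm high toe and the fence. A short edge of the cassette stands in it; seated upright and flat on the fence, its centre is at stand x -4.5, z 53 mm, y anywhere from -2 to 9 before clamping.
- ramp (a point): Middle of the ramp's top, stand x -33, y 0, z 27 mm. Ramp 50 mm wide (y), rising at 35 deg away from the fence, x -14, z 14 to x -52, z 41 mm. Cassette laid on it, low edge at the fence: centre x -39, z 37, high end 27 mm past the ramp at z 60 to 67. Push that end up and over along its arc about the low edge (x -5 to -9, z 8) till flat on the fence; rubber tips pushed level stick to it and jam.
- cam_lever (a joint): Orange lever (rad): 0 open, 2.1 closed. At q it points from its hinge at 170 deg - q (from stand x towards y): it closes clockwise from above, from towards the robot round to outwards and back. Bar 14 mm wide, z 26 to 40 mm, round end 22 mm across. Starts at 0 to 0.3 and stays put. Needs up to about 10 N at its end; high point near 1.7: short of it the spring throws it open, past it shut.
- lever_hinge (a point): Upright hinge axis of the lever, stand x -5, y 100 mm, at the bar's height z 33 mm.
- lever_end (a point): Centre of the lever's round end, 78 mm from the hinge, z 33 mm.
- pad: Black rubber clamp pad, 18 x 6 x 26 mm, sprung, on the aluminium carriage that the lever drives along the stand's -y; closed, it presses the cassette's long side towards the side stop with about 8 N. Origin in the middle of its pressing face.
- tape_roll: Beige tape roll lying flat, 72 mm across, 19 mm high; origin underneath. Bystander.
- beaker: Clear beaker, 53 mm across, 70 mm high; origin underneath. Bystander.
- petri: White petri dish, 60 mm across, 15 mm high; origin underneath. Bystander.
- marker: Blue-capped marker lying beside the stand, 128 mm along its y, 11 mm thick; origin underneath. Bystander.
- bung: Beige rubber bung, 24 mm across, 22 mm high; origin underneath. Bystander.
- timer: Small white lab timer, 43 x 66 x 57 mm; origin underneath. Bystander.
- calculator: Black calculator lying flat, 118 x 70 x 12 mm; origin underneath. Bystander.
- micro_rack: Purple rack of coloured micro tubes, 48 x 112 x 32 mm; origin underneath. Bystander.

How it is judged:
By the outcome, as a careful person would: the job done as asked, in the order asked, and still so for the second after the job is handed in, with the robot touching nothing.
It also fails if it takes over 59 s, if anything falls off the work surface, if the arm or the gripper's body presses on something with over 40 N, if the wrist force passes 120 N, or if a joint passes its speed limit or range.

ROBOT

A 6-joint arm with a two-finger parallel gripper is mounted at the origin on a cart in front of the work surface, level with it; the furniture and walls round the work are solid. World frame = base frame: x ahead of the robot, y to its left, z up, the work surface at z = 0. Lengths are in mm, angles in rad, forces in N, time in s.
With the tool pointing down it reaches from about 350 to 975 mm from the base axis. Payload 7.1 kg.
Tool frame: the origin (TCP) lies between the finger pads; the fingertips stand 17 mm ahead of it and the grasp point (between the pads) lies 2 mm behind it (tip_reach is the y of the fingertips in the tool frame, in mm); y points along the fingers, x is the direction in which the jaws open and shut, and the axes are right-handed (so a half turn about y gives the same grasp; the last joint's range is limited). The gripper opens to 88 mm and grips with 3 to 60 N. Pads are 20 mm wide; open, the fingers measure 115 mm over their backs; the gripper's body (75 mm by 178 mm) begins 61 mm behind the grasp point.
Start: joints at [-1.239, 0.423, 1.63, -0, 1.089, -0.019], TCP at [214.798, -586.913, 239.675] pointing down, gripper open.
Joint ranges: [-3, 3], [-0.9, 2.11], [0.09, 2.58], [-1.31, 4.45], [0.11, 2.69], [-2.54, 2.54]. Speed limits (rad/s): [2.39, 2.39, 3.01, 3.14, 3.14, 3.14].

INTERFACE

Orientations are given as a rotation vector (axis times angle).
In Python, from workcell import get_obs, get_image, camera_model, close_job, silhouettes, tip_of, tip_reach gives the robot as it stands. The module is installed in compiled form; this text tells all that it offers.
- The arm moves only by the tool arm_command, never from a script. Its argument "targets" is a list of rows, each a list of 4 numbers: the shift along the tool's x, y, z in mm, then the turn about the tool's y in rad. A call has 1 to 20 rows; each row shifts and turns the commanded pose from where the row before left it, along the tool's axes as they then stand; what a row does not reach is not made up. A row lasts 1/12 s, in which the tool goes at most 41.7 mm and 7.16 degrees, less where a joint would pass 70% of its speed; a pose out of reach is approached as far as the arm can. A call is refused whole if a number of a shift passes 41.7 or a number of a turn 0.125, either way. A call with a gripper value outside its range is refused whole. "gripper" is the opening in per cent of the stroke, from 0 (shut) to 100 (fully open), set as the call begins (left out, the last holds). The fingers move at their own pace and stop on an object; the grip force is fixed at half the most. Time passes only in rows, so rows that do not move let the fingers close. It gives the time, the measured TCP pose, the force and the opening at its end, in the units of the state.
- get_obs(): the state, without advancing time (a new reading comes with each control period).
- get_image(name): name is "side" or "top"; returns the picture (400x640x3 uint8, blue, green, red); there is no depth.
- camera_model(name): a dict with "mtx" (3x3 intrinsics, pixels), "position" and "orientation" of the camera in the world. Camera axes: x right, y up, looking along -z (the intrinsics and any distortion apply to the point x, -y, -z); pixel columns grow to the right and rows downward; lengths in mm; the calibration is good to about 2 mm. A picture is of the moment at which its call begins. camera_model takes no time and is no camera call.
- close_job(): hands the job in, once; it reports no verdict.
Trained networks look in the newest picture that a camera, given by its name, has taken for a name from the list of things; names that differ only in an ending like _2 or _b are one class to them, and where a whole thing is asked for, a point or a joint stands for the part that bears it (a point fixed in the world has none). Each returns a list of dicts, best first, with "conf" (0 to 1); they miss things now and then, are a little off and sometimes report something else, mostly with a low value. They report only what shows in the picture. A call takes as long as a camera call.
- silhouettes(camera, thing): "pixels" (400x640 bool, what is visible of it) and "at" ([column, row] in pixels, amid what is visible of it).
- tip_of(camera, thing): "at" ([column, row] in pixels: a listed point, or the origin of a listed thing).
The state is a dict: "t": time; "qpos": joint angles; "qvel": joint speeds; "joint_torque": joint torques, N m; "ee_pos": TCP position; "orientation": TCP orientation; "ft_force": force on the tool from outside, world axes, zero at the start; "moment": the same for the moment, N m; "width": finger opening in mm.
Only numpy, scipy, OpenCV 4.12 (cv2) and the standard library are available. Lean on these libraries where they do the work, as an engineer would, in place of code of your own. Each camera call takes 0.05 s, during which the arm holds its last target. There are 200 camera calls.

## Working session

There is one attempt and no reset: what is moved stays moved. The work goes in short steps, Python scripts to look and compute and a tool call to move; the robot and the scene stay as the last step left them, time stands still between calls to the robot, and variables do not carry over. Pictures are saved under pics/ and viewed, about 8 in all and at most 12, crops included, and the job is handed in when it is done.

Besides the shell and the picture viewer there is one more tool, called after "Call:" in YAML: its name, and indented under it one key for each argument. arm_command: Moves the arm, as the interface text tells. Its arguments: {"type":"object","properties":{"targets":{"type":"array","items":{"type":"array","items":{"type":"number"}}},"gripper":{"type":"number"}},"required":["targets"]}

```bash
mkdir -p pics; cat > h.py <<'E'
import numpy as np, cv2
from scipy.spatial.transform import Rotation as R
from workcell import *
def cam(n):
    m=camera_model(n); o=np.array(m["orientation"],float)
    Rm=R.from_rotvec(o).as_matrix() if o.size==3 else (o if o.shape==(3,3) else None)
    return np.array(m["mtx"]),np.array(m["position"],float),Rm,m
def back(n,uv,z):
    K,p,Rm,m=cam(n)
    d=m.get("distortion",None)
    q=np.linalg.inv(K)@[uv[0],uv[1],1]
    r=Rm@np.array([q[0],-q[1],-q[2]])
    return p+r*(z-p[2])/r[2]
def proj(n,P):
    K,p,Rm,m=cam(n); c=Rm.T@(np.array(P,float)-p); q=K@np.array([c[0],-c[1],-c[2]]); return q[:2]/q[2]
E
python3 - <<'E'
from h import *
o=get_obs(); print({k:np.round(v,3) for k,v in o.items()})
for n in("top","side"):
    print(camera_model(n)); cv2.imwrite(f"pics/{n}0.png",get_image(n))
    for t in["cassette","stand","cam_lever","pad"]:
        for s in silhouettes(n,t)[:2]: print(n,t,s["conf"],s["at"],s["pixels"].sum())
    for t in["cassette","stand","groove","ramp","lever_hinge","lever_end","pad","tape_roll","beaker","marker","timer","calculator","micro_rack","bung","petri"]:
        for s in tip_of(n,t)[:2]: print(n,t,round(s["conf"],2),np.round(s["at"],1))
E
```

```text
{'t': np.float64(0.0), 'qpos': array([-1.239,  0.424,  1.631, -0.   ,  1.089, -0.019]), 'qvel': array([ 0.002, -0.001,  0.002, -0.   , -0.001,  0.001]), 'joint_torque': array([ 2.0000e-03, -5.4462e+01, -2.7366e+01,  6.4000e-02,  2.3000e-02,
       -0.0000e+00]), 'ee_pos': array([ 214.634, -586.427,  238.897]), 'orientation': array([-1.354,  0.948, -0.946]), 'ft_force': array([-0.884,  0.427, -0.537]), 'moment': array([-0.014,  0.059,  0.05 ]), 'width': np.float64(87.663)}
{'mtx': array([[455.28780587,   0.        , 318.31024607],
       [  0.        , 455.28780587, 190.14395044],
       [  0.        ,   0.        ,   1.        ]]), 'position': array([ 408.93953854,   44.17643921, 1356.44514375]), 'orientation': array([ 0.03276959, -0.0306945 , -1.54910446])}
top cassette 0.56 [430.3, 206.0] 713
top stand 0.75 [285.9, 177.5] 1590
top cam_lever 0.73 [277.7, 229.6] 665
top cam_lever 0.51 [263.3, 178.5] 367
top pad 0.71 [287.0, 177.6] 1637
top pad 0.34 [384.1, 163.7] 323
top cassette 0.61 [433.8 207. ]
top cassette 0.51 [381.3 204.3]
top stand 0.59 [295.1 169.6]
top stand 0.37 [262.8 173
[... 714 characters left out ...]
, 115.7] 485
side cassette 0.48 [290.7, 158.3] 249
side stand 0.87 [317.5, 246.9] 2321
side cam_lever 0.72 [323.1, 264.3] 547
side pad 0.57 [312.4, 241.7] 47
side cassette 0.73 [321.9 114.4]
side stand 0.68 [371.6 287.8]
side stand 0.61 [304.2 233.5]
side groove 0.8 [305.4 232.6]
side ramp 0.83 [316.  224.9]
side lever_hinge 0.57 [320.4 264. ]
side lever_hinge 0.16 [304.1 232.5]
side lever_end 0.87 [353.  260.1]
side pad 0.6 [311.9 244.6]
side tape_roll 0.81 [284.5 121.7]
side tape_roll 0.68 [320.5 336.1]
side beaker 0.96 [326.4 153.2]
side beaker 0.42 [315.4 223.9]
side calculator 0.7 [356.4 178.9]
side micro_rack 0.32 [286.4 210.8]
side bung 0.65 [372.1 286.8]
side petri 0.67 [290.2 160. ]
```

```bash
python3 - <<'E'
from h import *
a=cv2.imread("pics/top0.png")[130:260,200:460]; b=cv2.imread("pics/side0.png")[90:310,240:420]
cv2.imwrite("pics/a.png",cv2.resize(a,None,fx=3,fy=3,interpolation=cv2.INTER_CUBIC))
cv2.imwrite("pics/b.png",cv2.resize(b,None,fx=2.7,fy=2.7,interpolation=cv2.INTER_CUBIC))
for n,uv,z in[("top",(433.8,207),9),("side",(321.9,114.4),5),("top",(295,170.5),8),("side",(305.4,232.6),8),("top",(298.1,174.4),27),("side",(316,224.9),27),("top",(263.3,199),33),("side",(353,260.1),33),("side",(320.4,264),33)]: print(n,uv,z,back(n,uv,z).round(1))
E
```

```text
top (433.8, 207) 9 [ 421.  -295.9    9. ]
side (321.9, 114.4) 5 [ 420.3 -299.5    5. ]
top (295, 170.5) 8 [520.5 117.    8. ]
side (305.4, 232.6) 8 [525.4 111.2   8. ]
top (298.1, 174.4) 27 [507.7 106.6  27. ]
side (316, 224.9) 27 [498.  104.7  27. ]
top (263.3, 199) 33 [433.4 205.8  33. ]
side (353, 260.1) 33 [429.3 211.8  33. ]
side (320.4, 264) 33 [503.5 210.   33. ]
```

View pics/a.png

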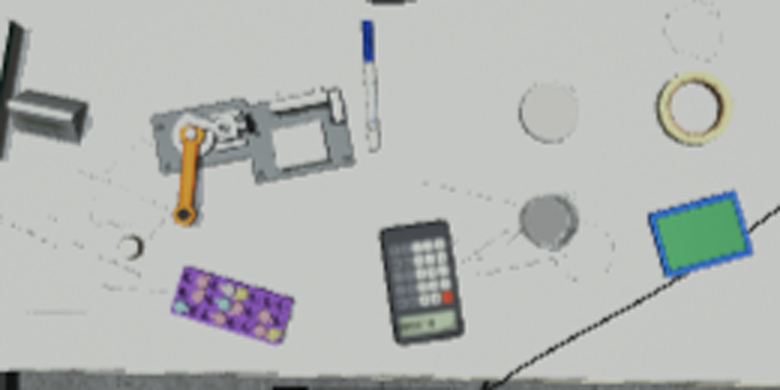

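View pics/b.png

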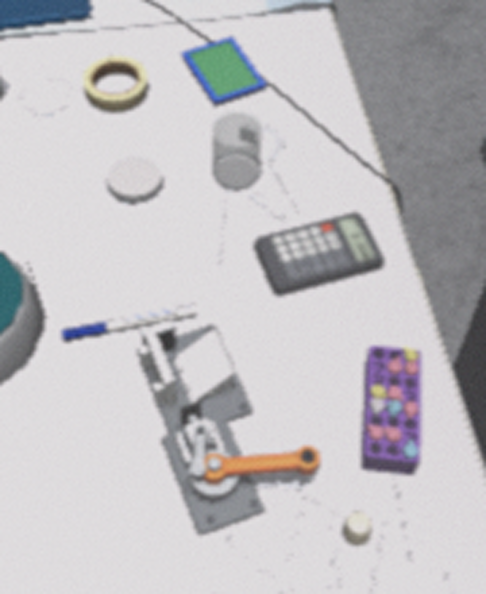

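The top view shows the cassette at about (433,207), with its long axis roughly along image columns. The stand is at (270–318,160–190), with its fence on the far side and its clamp foot on the left. The lever runs from (264,174) to (261,202). Next I fit the stand and cassette poses.

```bash
cat >> h.py <<'E'
def S2W(s,P):
    P=np.atleast_2d(np.array(P,float)); c,n=np.cos(s[2]),np.sin(s[2])
    return np.c_[s[0]+c*P[:,0]-n*P[:,1], s[1]+n*P[:,0]+c*P[:,1], P[:,2]]
E
python3 - <<'E'
from h import *
from scipy.optimize import least_squares
T=lambda u,v:(u/3+200-1/3,v/3+130-1/3); S=lambda u,v:(u/2.7+240-.3,v/2.7+90-.3)
O=[("top",T(260,182),(-62,50,8)),("top",T(354,162),(-62,-50,8)),("top",T(162,172),(-36,140,8)),("top",T(152,116),(24,140,8)),("top",T(192,133),(-5,100,42)),
("side",S(252,410),(-62,50,8)),("side",S(263,511),(-36,140,8)),("side",S(200,533),(24,140,8)),("side",S(213,465),(-5,100,42)),
("side",(305.4,232.6),(-6,0,8)),("side",(316,224.9),(-33,0,27)),("top",(295,170.5),(-6,0,8)),("top",(298.1,174.4),(-33,0,27))]
f=lambda s:np.concatenate([proj(n,S2W(s,P)[0])-uv for n,uv,P in O])
r=least_squares(f,[525,110,0.1],loss="soft_l1"); s=r.x; print(s, f(s).reshape(-1,2).round(1).tolist())
for n,z in(("top",9),("side",9)):
    im=cv2.imread(f"pics/{n}0.png"); sil=max(silhouettes(n,"cassette")[:1],key=lambda a:a["conf"])["pixels"]
    hsv=cv2.cvtColor(im,cv2.COLOR_BGR2HSV); m=(cv2.dilate(sil.astype(np.uint8),np.ones((5,5)))>0)&(hsv[...,1]>90)
    v,u=np.nonzero(m); W=np.array([back(n,(a,b),z)[:2] for a,b in zip(u,v)],np.float32)
    print(n,m.sum(),cv2.minAreaRect(W),W.mean(0))
for n in("top","side"):
  for t,z in(("lever_end",33),("lever_hinge",33)):
    pass
e=[back("top",T(184,214),40),back("side",S(309,460),40),back("top",(263.3,199),33),back("side",(353,260.1),33)]
h=S2W(s,(-5,100,33))[0]
for x in e:
    d=x-h; print(x.round(1),np.hypot(*d[:2]).round(1),"q",np.radians(170)-((np.arctan2(d[1],d[0])-s[2])%(2*np.pi)))
for n,(x0,y0,x1,y1,k) in dict(top=(240,150,330,200,8),side=(285,205,365,295,6)).items():
    im=cv2.resize(cv2.imread(f"pics/{n}0.png")[y0:y1,x0:x1],None,fx=k,fy=k,interpolation=cv2.INTER_CUBIC)
    def L(P,c):
        q=np.array([((proj(n,w)-(x0,y0)+.5)*k) for w in S2W(s,P)]).round().astype(np.int32); cv2.polylines(im,[q],False,c,1)
    L([(-62,-50,8),(-62,50,8),(16,50,8),(16,-50,8),(-62,-50,8)],(0,0,255)); L([(-36,44,8),(-36,140,8),(24,140,8),(24,44,8)],(0,0,255))
    L([(0,-36,53),(0,20,53)],(255,0,0)); L([(-14,-25,14),(-52,-25,41),(-52,25,41),(-14,25,14),(-14,-25,14)],(0,160,0)); L([(-20,-35,42),(10,-35,42)],(255,0,255))
    cv2.imwrite(f"pics/ov_{n}.png",im)
E
```

```text
[5.32365995e+02 1.10740201e+02 2.13801714e-01] [[-1.7, -0.1], [0.0, 0.1], [-0.5, 0.4], [-0.9, -0.7], [-0.6, -0.3], [0.7, 0.2], [1.1, -0.5], [-0.5, 0.6], [0.4, -0.5], [-0.5, -0.6], [-0.9, -0.2], [2.6, -2.0], [0.9, 2.6]]
top 674 ((419.5007019042969, -293.6056823730469), (66.0219497680664, 90.27275848388672), 17.85872459411621) [ 419.33444 -293.48764]
side 418 ((420.59539794921875, -290.74462890625), (65.55258178710938, 91.29096221923828), 17.50920867919922) [ 420.97302 -290.06665]
[427.3 211.5  40. ] 79.0 q 0.09095981224396699
[427.9 215.3  40. ] 78.7 q 0.13947005716775296
[433.4 205.8  33. ] 72.9 q 0.017894339463341957
[429.3 211.8  33. ] 77.1 q 0.09686666887385309
```

View pics/ov_top.png

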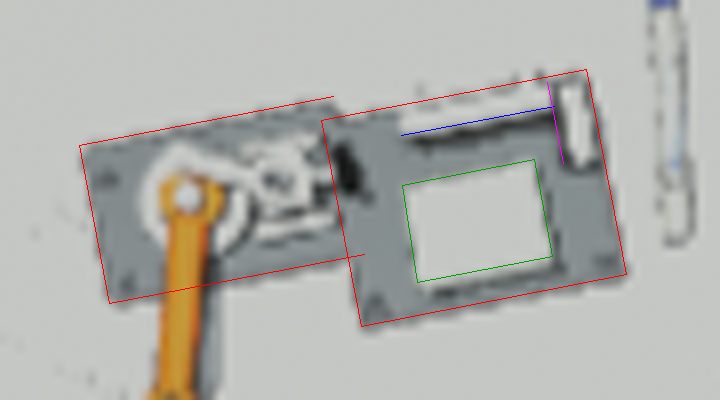

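View pics/ov_side.png

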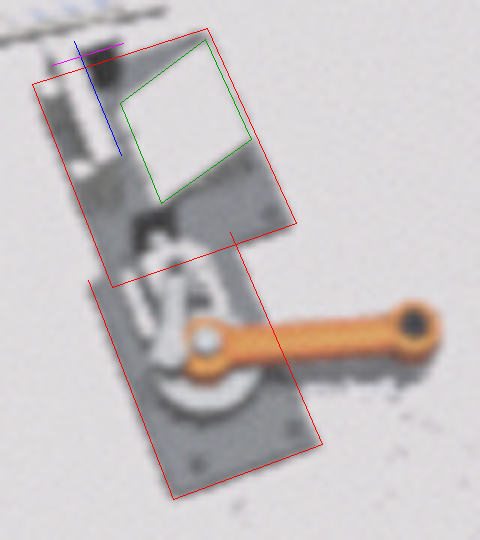

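```bash
cat >> h.py <<'E'
ST=np.array([531.5,110.7,0.214])
def state():
    o=get_obs(); M=R.from_rotvec(o["orientation"]).as_matrix(); return o,M
def plan(P,yaw=None):
    """tool-axis shift to world TCP target P with present axes; turn about tool y to bring tool x to yaw (mod pi)"""
    o,M=state(); print("t",round(float(o["t"]),2),"tcp",o["ee_pos"].round(1),"F",o["ft_force"].round(1),"w",round(float(o["width"]),1),"q",o["qpos"].round(2))
    print(" shift tool xyz",(M.T@(np.array(P)-o["ee_pos"])).round(1)); y=np.arctan2(M[1,0],M[0,0])
    if yaw is not None:
        d=(yaw-y+np.pi/2)%np.pi-np.pi/2; print(" yaw",round(y,3),"turn about tool y (y down => -d)",round(-d,3), "other",round(-d+np.sign(d)*np.pi,3))
E
python3 - <<'E'
from h import *
o,M=state(); print(M.round(3)); plan((422.7,-300.6,60),np.radians(17.7)); print(S2W(ST,[(-40,3.5,45),(-5,100,33)]).round(1))
for uv in((228.5,170),(229,163),(222,180)): print(back("top",uv,57).round(0))
E
```

```text
[[ 0.344  0.     0.939]
 [-0.939 -0.     0.344]
 [ 0.    -1.     0.   ]]
t 2.1 tcp [ 214.8 -586.9  239.7] F [ 0.1 -0.5  0.7] w 88.1 q [-1.24  0.42  1.63  0.    1.09 -0.02]
 shift tool xyz [-197.4  179.7  293.6]
 yaw -1.22 turn about tool y (y down => -d) -1.529 other 1.613
[[491.7 105.6  45. ]
 [505.4 207.4  33. ]]
[514. 305.  57.]
[534. 304.  57.]
[485. 322.  57.]
```

Call:
arm_command:
  targets:
    - [-17.9, 0, 26.7, 0]
    - [-17.9, 0, 26.7, 0]
    - [-17.9, 0, 26.7, 0]
    - [-17.9, 0, 26.7, 0]
    - [-17.9, 0, 26.7, 0]
    - [-17.9, 0, 26.7, 0]
    - [-17.9, 0, 26.7, 0]
    - [-17.9, 0, 26.7, 0]
    - [-17.9, 0, 26.7, 0]
    - [-17.9, 0, 26.7, 0]
    - [-18.4, 0, 26.6, 0]
  gripper: 100

```text
t: 3.02
ee_pos: [423.5, -299.4, 239.9]
orientation: [-1.355, 0.947, -0.948]
ft_force: [1.0, 0.2, -0.6]
width: 87.6
```

Call:
arm_command:
  targets:
    - [0, 12, 0, -0.1176]
    - [0, 12, 0, -0.1176]
    - [0, 12, 0, -0.1176]
    - [0, 12, 0, -0.1176]
    - [0, 12, 0, -0.1176]
    - [0, 12, 0, -0.1176]
    - [0, 12, 0, -0.1176]
    - [0, 12, 0, -0.1176]
    - [0, 12, 0, -0.1176]
    - [0, 12, 0, -0.1176]
    - [0, 12, 0, -0.1176]
    - [0, 12, 0, -0.1176]
    - [0, 12, 0, -0.1176]
    - [0, 0, 0, 0]
    - [0, 0, 0, 0]

```text
t: 4.27
ee_pos: [422.4, -300.5, 83.4]
orientation: [-1.557, -0.239, 0.24]
ft_force: [0.3, -0.1, 0.8]
width: 87.7
```

```bash
python3 - <<'E'
from h import *
plan((422.7,-300.6,20),np.radians(17.7))
im=get_image("top"); cv2.imwrite("pics/c.png",cv2.resize(im[170:245,385:485],None,fx=6,fy=6,interpolation=cv2.INTER_CUBIC))
o,M=state(); 
for s in(-1,1):print("finger tip inner", (proj("top",o["ee_pos"]+M@np.array([s*44,17,0]))-(385,170))*6)
E
```

```text
t 4.27 tcp [ 422.4 -300.5   83.4] F [ 0.3 -0.1  0.8] w 87.7 q [-0.64  0.51  1.95 -0.    0.68 -0.95]
 shift tool xyz [ 0.2 63.4 -0.3]
 yaw 0.305 turn about tool y (y down => -d) -0.004 other 3.138
finger tip inner [361.2582809  307.63249167]
finger tip inner [307.0995858  128.38695404]
```

View pics/c.png

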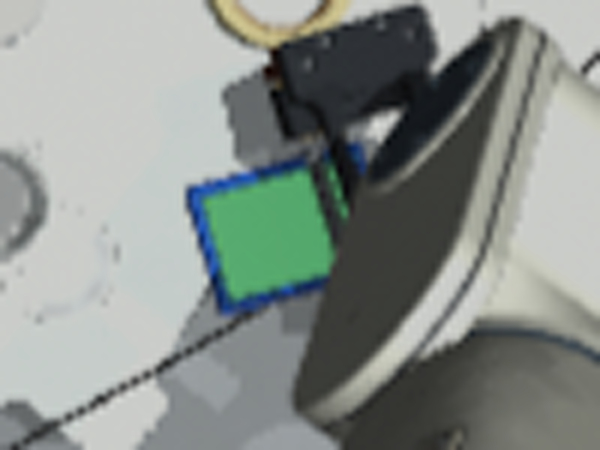

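The picture shows the gripper aligned over the right end of the cassette, clear of the tape roll. I descend and grip.

Call:
arm_command:
  targets:
    - [0, 15, 0, 0]
    - [0, 15, 0, 0]
    - [0, 15, 0, 0]
    - [0, 10, 0, 0]
    - [0, 6, 0, 0]
    - [0, 3.5, 0, 0]
    - [0, 0, 0, 0]
    - [0, 0, 0, 0]

```text
t: 4.98
ee_pos: [423.0, -300.9, 19.6]
orientation: [-1.558, -0.242, 0.242]
ft_force: [0.3, -0.3, 1.0]
width: 87.8
```

Call:
arm_command:
  targets:
    - [0, 0, 0, 0]
    - [0, 0, 0, 0]
    - [0, 0, 0, 0]
    - [0, 0, 0, 0]
    - [0, 0, 0, 0]
    - [0, 0, 0, 0]
    - [0, 0, 0, 0]
    - [0, 0, 0, 0]
  gripper: 55

```text
t: 5.65
ee_pos: [422.8, -300.8, 19.5]
orientation: [-1.558, -0.243, 0.242]
ft_force: [-1.3, -0.2, 5.5]
width: 65.6
```

Call:
arm_command:
  targets:
    - [0, -10, 0, 0]
    - [0, -25, 0, 0]
    - [0, -35, 0, 0]
    - [0, -35, 0, 0]
    - [0, -25, 0, 0]
    - [13.5, 0, 26.2, 0]
    - [13.5, 0, 26.2, 0]
    - [13.5, 0, 26.2, 0]
    - [13.5, 0, 26.2, 0]
    - [13.5, 0, 26.2, 0]
    - [13.5, 0, 26.2, 0]
    - [13.5, 0, 26.2, 0]
    - [13.5, 0, 26.2, 0]
    - [13.5, 0, 26.2, 0]
    - [13.5, 0, 26.2, 0]
    - [13.5, 0, 26.2, 0]
    - [13.5, 0, 26.2, 0]
    - [13.5, 0, 26.2, 0]
    - [13.5, 0, 26.2, 0]

```text
t: 7.23
ee_pos: [491.0, 107.8, 149.5]
orientation: [-1.557, -0.242, 0.243]
ft_force: [1.1, -0.6, -0.8]
width: 65.5
```

Call:
arm_command:
  targets:
    - [0, 0, 0, -0.123]
    - [0, 0, 0, -0.123]
    - [0, 0, 0, -0.123]
    - [0, 0, 0, -0.123]
    - [0, 0, 0, -0.123]
    - [0, 0, 0, -0.123]
    - [0, 0, 0, -0.123]
    - [0, 0, 0, -0.123]
    - [0, 0, 0, -0.123]
    - [0, 0, 0, -0.123]
    - [0, 0, 0, -0.123]
    - [0, 0, 0, -0.123]
    - [0, 0, 0, 0]
    - [0, 0, 0, 0]

```text
t: 8.4
ee_pos: [491.1, 106.3, 149.4]
orientation: [-1.102, -1.362, 1.362]
ft_force: [-0.6, 0.5, -1.2]
width: 65.4
```

```bash
python3 - <<'E'
from h import *
plan(list(S2W(ST,(-40,3.5,80))[0]),0.214+np.pi/2)
for n,(x0,y0,x1,y1,k) in dict(side=(270,190,370,290,6)).items():
    im=get_image(n); cv2.imwrite("pics/d.png",cv2.resize(im[y0:y1,x0:x1],None,fx=k,fy=k,interpolation=cv2.INTER_CUBIC))
E
```

```text
t 8.4 tcp [491.1 106.3 149.4] F [-0.6  0.5 -1.2] w 65.4 q [ 0.19  0.38  1.96  0.    0.8  -1.59]
 shift tool xyz [-0.7 69.4 -0.5]
 yaw 1.781 turn about tool y (y down => -d) -0.004 other 3.138
```

View pics/d.png

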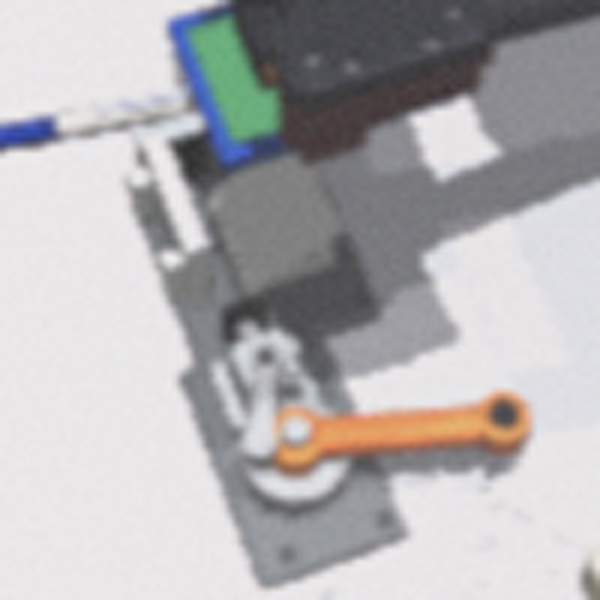

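```bash
python3 - <<'E'
from h import *
def W2S(P): d=np.array(P[:2])-ST[:2]; c,n=np.cos(ST[2]),np.sin(ST[2]); return np.round([c*d[0]+n*d[1],-n*d[0]+c*d[1]],1)
for uv in((170,20),(228,165)): print(W2S(back("side",(uv[0]/6+270-.4,uv[1]/6+190-.4),138)))
print(W2S(get_obs()["ee_pos"]))
# fence front top edge in side picture (this pic): ends
for uv in((160,135),(205,243)): print("fence",W2S(back("side",(uv[0]/6+270-.4,uv[1]/6+190-.4),53)))
E
```

```text
[ -3.7 -27.5]
[-2.3 38.7]
[-40.4   4.2]
fence [  2.7 -34.5]
fence [ 2.5 18.5]
```

Call:
arm_command:
  targets:
    - [-1.5, 15, 0, -0.004]
    - [0, 20, 0, 0]
    - [0, 20, 0, 0]
    - [0, 15, 0, 0]
    - [0, 8, 0, 0]
    - [0, 5, 0, 0]
    - [0, 0, 0, 0]
    - [0, 0, 0, 0]

```text
t: 9.12
ee_pos: [491.9, 104.9, 66.5]
orientation: [-1.099, -1.368, 1.367]
ft_force: [-0.2, -0.1, -1.7]
width: 65.6
```

Call:
arm_command:
  targets:
    - [0, 2, 0, 0]
    - [0, 2, 0, 0]
    - [0, 1, 0, 0]
    - [0, 0, 0, 0]
    - [0, 0, 0, 0]

```text
t: 9.53
ee_pos: [491.7, 104.8, 61.4]
orientation: [-1.098, -1.368, 1.368]
ft_force: [0.2, 0.0, -1.6]
width: 65.4
```

Call:
arm_command:
  targets:
    - [0, 1, 0, 0]
    - [0, 1, 0, 0]
    - [0, 1, -0.5, 0]
    - [0, 0, 0, 0]

```text
t: 9.87
ee_pos: [492.5, 105.0, 59.0]
orientation: [-1.099, -1.368, 1.367]
ft_force: [-2.0, -0.2, 9.9]
width: 65.8
```

Call:
arm_command:
  targets:
    - [0, 1, -0.4, 0]
    - [0, 1, -0.4, 0]
    - [0, 1, -0.4, 0]
    - [0, 0, 0, 0]

```text
t: 10.2
ee_pos: [494.0, 105.4, 56.2]
orientation: [-1.099, -1.369, 1.367]
ft_force: [-1.8, 0.3, 10.9]
width: 65.7
```

Call:
arm_command:
  targets:
    - [0, 1, -0.5, 0]
    - [0, 1, -0.5, 0]
    - [0, 0, 0, 0]
    - [0, 0, 0, 0]

```text
t: 10.53
ee_pos: [495.0, 105.6, 54.2]
orientation: [-1.099, -1.369, 1.367]
ft_force: [-1.5, -0.3, 10.8]
width: 65.8
```

```bash
python3 - <<'E'
from h import *
plan(list(S2W(ST,(-36.5,3.5,52))[0]),0.214+np.pi/2)
im=get_image("side"); cv2.imwrite("pics/e.png",cv2.resize(im[190:265,270:370],None,fx=7,fy=7,interpolation=cv2.INTER_CUBIC))
E
```

```text
t 10.53 tcp [495.  105.6  54.2] F [-1.5 -0.3 10.8] w 65.8 q [ 0.19  0.55  1.99  0.    0.6  -1.6 ]
 shift tool xyz [ 0.8  2.2 -0.3]
 yaw 1.789 turn about tool y (y down => -d) 0.004 other -3.138
```

View pics/e.png

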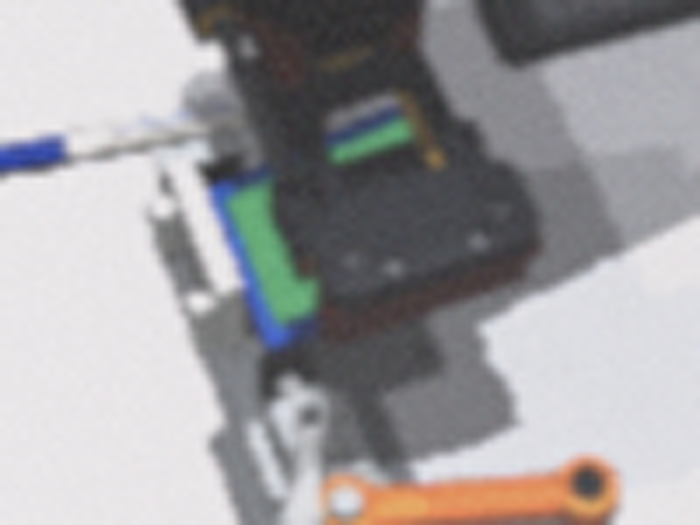

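The front end has dipped into the groove and the cassette is tilting as the contact force stays steady at about 11 N. I finish the tilt and release.

Call:
arm_command:
  targets:
    - [0, 1, -0.5, 0]
    - [0, 1, -0.5, 0]
    - [0, 0.5, -0.3, 0]
    - [0, 0, 0, 0]

```text
t: 10.92
ee_pos: [496.2, 105.8, 51.7]
orientation: [-1.099, -1.369, 1.367]
ft_force: [-1.0, -0.3, 11.3]
width: 65.7
```

Call:
arm_command:
  targets:
    - [0, 0, 0, 0]
    - [0, 0, 0, 0]
    - [0, 0, 0, 0]
    - [0, 0, 0, 0]
    - [0, -5, 0, 0]
    - [0, -15, 0, 0]
    - [0, -25, 0, 0]
    - [0, -25, 0, 0]
    - [0, 0, 20, 0]
    - [0, 0, 30, 0]
    - [0, 0, 30, 0]
    - [0, 0, 30, 0]
    - [0, 0, 30, 0]
    - [0, 0, 0, 0]
  gripper: 86

```text
t: 12.08
ee_pos: [351.9, 74.1, 120.1]
orientation: [-1.093, -1.362, 1.372]
ft_force: [-0.9, -0.6, -1.0]
width: 75.5
```

```bash
python3 - <<'E'
from h import *
plan(list(S2W(ST,(-64,3.5,53))[0]),0.214+np.pi/2)
a=cv2.resize(get_image("side")[200:270,275:345],None,fx=6,fy=6,interpolation=cv2.INTER_CUBIC)
b=cv2.resize(get_image("top")[150:200,270:330],None,fx=6,fy=6,interpolation=cv2.INTER_CUBIC)
b=cv2.copyMakeBorder(b,0,120,0,0,cv2.BORDER_CONSTANT); cv2.imwrite("pics/f.png",np.hstack([a,b]))
E
```

```text
t 12.08 tcp [351.9  74.1 120.1] F [-0.9 -0.6 -1. ] w 75.5 q [ 0.17  0.27  2.27 -0.    0.61 -1.61]
 shift tool xyz [   0.7   66.3 -119.8]
 yaw 1.789 turn about tool y (y down => -d) 0.004 other -3.138
```

View pics/f.png

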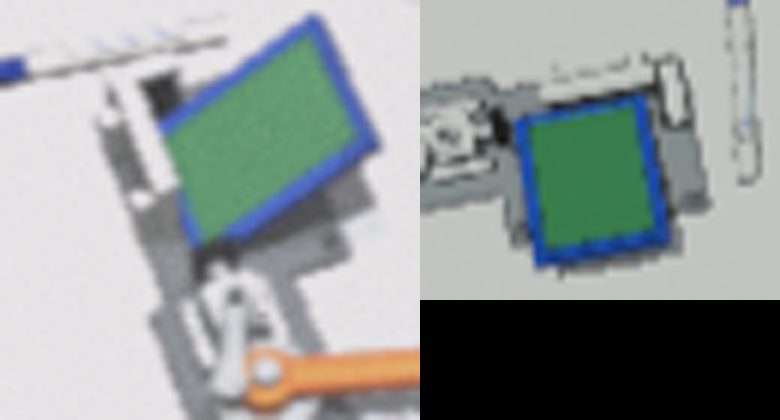

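```bash
cat >> h.py <<'E'
def W2S(P): d=np.array(P[:2])-ST[:2]; c,n=np.cos(ST[2]),np.sin(ST[2]); return np.round([c*d[0]+n*d[1],-n*d[0]+c*d[1]],1)
E
python3 - <<'E'
from h import *
for uv in((315,15),(378,148)): print("side",W2S(back("side",(uv[0]/6+275-.4,uv[1]/6+200-.4),66)))
for uv in((120,265),(250,241)): print("top",W2S(back("top",(uv[0]/6+270-.4,uv[1]/6+150-.4),62)))
E
```

```text
side [-73.4 -26.8]
side [-73.2  39.1]
top [-76.6  34.2]
top [-77.3 -28.4]
```

Call:
arm_command:
  targets:
    - [0.7, 0, -30, 0.004]
    - [1, 0, -30, 0]
    - [0, 0, -30, 0]
    - [0, 0, -29.8, 0]
    - [0, 10, 0, 0]
    - [0, 20, 0, 0]
    - [0, 20, 0, 0]
    - [0, 10, 0, 0]
    - [0, 7, 0, 0]
    - [0, 0, 0, 0]
    - [0, 0, 0, 0]
  gripper: 100

```text
t: 13.1
ee_pos: [475.7, 102.6, 53.7]
orientation: [-1.1, -1.365, 1.365]
ft_force: [0.1, 0.2, 0.4]
width: 87.9
```

Call:
arm_command:
  targets:
    - [0, 0, 0, 0]
    - [0, 0, 0, 0]
    - [0, 0, 0, 0]
    - [0, 0, 0, 0]
    - [0, 0, 0, 0]
    - [0, 0, 0, 0]
    - [0, 0, 0, 0]
  gripper: 55

```text
t: 13.68
ee_pos: [475.9, 102.6, 54.3]
orientation: [-1.101, -1.366, 1.365]
ft_force: [-0.9, -1.1, 5.8]
width: 65.4
```

```bash
python3 - <<'E'
from h import *
plan(list(S2W(ST,(-64,4.5,53))[0]),0.214+np.pi/2); print(W2S(get_obs()["ee_pos"]))
d=75; th=np.radians(np.arange(35,91,5)); x=-4.5*np.sin(th)-d*np.cos(th); z=8+4.5*np.cos(th)+d*np.sin(th)
print(np.c_[-np.diff(z),-np.diff(x)].round(1).tolist())
E
```

```text
t 13.68 tcp [475.9 102.6  54.3] F [-0.9 -1.1  5.8] w 65.4 q [ 0.19  0.54  2.03 -0.    0.57 -1.6 ]
 shift tool xyz [0.6 1.3 8. ]
 yaw 1.785 turn about tool y (y down => -d) 0.0 other -3.141
[-56.    3.9]
[[-5.0, -3.7], [-4.6, -4.1], [-4.1, -4.6], [-3.7, -5.0], [-3.2, -5.3], [-2.7, -5.6], [-2.1, -5.9], [-1.6, -6.1], [-1.0, -6.3], [-0.5, -6.4], [0.1, -6.5]]
```

Call:
arm_command:
  targets:
    - [0, -2.2, -1.5, 0]
    - [0, -2.2, -1.6, 0]
    - [0, -2, -1.8, 0]
    - [0, -2, -1.9, 0]
    - [0, -1.8, -1.9, 0]
    - [0, -1.8, -2, 0]
    - [0, -1.6, -2.2, 0]
    - [0, -1.5, -2.2, 0]
    - [0, -1.4, -2.3, 0]
    - [0, -1.4, -2.3, 0]
    - [0, 0, 0, 0]

```text
t: 14.6
ee_pos: [494.6, 106.7, 71.8]
orientation: [-1.1, -1.364, 1.366]
ft_force: [-4.8, -1.7, 0.8]
width: 65.8
```

Call:
arm_command:
  targets:
    - [0, -1.2, -2.4, 0]
    - [0, -1.1, -2.5, 0]
    - [0, -1, -2.6, 0]
    - [0, -0.9, -2.6, 0]
    - [0, -0.7, -2.7, 0]
    - [0, -0.6, -2.7, 0]
    - [0, -0.5, -2.7, 0]
    - [0, -0.4, -2.8, 0]
    - [0, 0, 0, 0]
    - [0, 0, 0, 0]

```text
t: 15.43
ee_pos: [515.8, 111.4, 78.2]
orientation: [-1.101, -1.366, 1.364]
ft_force: [-3.4, 0.1, -0.1]
width: 65.7
```

```bash
python3 - <<'E'
from h import *
plan(list(S2W(ST,(-4.5,3.9,79.4))[0])); print(W2S(get_obs()["ee_pos"]))
E
```

```text
t 15.43 tcp [515.8 111.4  78.2] F [-3.4  0.1 -0.1] w 65.7 q [ 0.19  0.53  1.94  0.    0.67 -1.59]
 shift tool xyz [ -0.2  -1.2 -10.7]
[-15.2   4.1]
```

Call:
arm_command:
  targets:
    - [0, -0.3, -2.8, 0]
    - [0, 0, -2.8, 0]
    - [0, 0, -2.6, 0]
    - [0, 0, -1.5, 0]
    - [0, 0, 0, 0]
    - [0, 0, 0, 0]

```text
t: 15.93
ee_pos: [525.1, 113.3, 78.2]
orientation: [-1.101, -1.366, 1.365]
ft_force: [-2.3, -0.4, -0.4]
width: 65.3
```

Call:
arm_command:
  targets:
    - [0, 0, -1, 0]
    - [0, 0, 0, 0]
    - [0, 0, 0, 0]

```text
t: 16.18
ee_pos: [525.6, 113.5, 78.2]
orientation: [-1.1, -1.365, 1.365]
ft_force: [-2.6, -0.3, -0.0]
width: 65.2
```

Call:
arm_command:
  targets:
    - [0, 0, -1, 0]
    - [0, 0, 0, 0]
    - [0, 0, 0, 0]

```text
t: 16.43
ee_pos: [526.7, 113.7, 78.3]
orientation: [-1.1, -1.365, 1.365]
ft_force: [-3.3, -0.7, 0.1]
width: 65.4
```

```bash
python3 - <<'E'
from h import *
plan(list(S2W(ST,(-4.5,3.9,79.4))[0])); print(W2S(get_obs()["ee_pos"]))
E
```

```text
t 16.43 tcp [526.7 113.7  78.3] F [-3.3 -0.7  0.1] w 65.4 q [ 0.19  0.54  1.91  0.    0.69 -1.59]
 shift tool xyz [-0.1 -1.1  0.4]
[-4.1  4. ]
```

Call:
arm_command:
  targets:
    - [0, 0, -1, 0]
    - [0, 0, 0, 0]
    - [0, 0, 0, 0]

```text
t: 16.68
ee_pos: [527.7, 114.0, 78.3]
orientation: [-1.1, -1.365, 1.365]
ft_force: [-2.5, -1.3, -0.3]
width: 65.5
```

Call:
arm_command:
  targets:
    - [0, 0, -1, 0]
    - [0, 0, 0, 0]
    - [0, 0, 0, 0]

```text
t: 16.93
ee_pos: [528.8, 114.2, 78.3]
orientation: [-1.1, -1.365, 1.365]
ft_force: [-3.9, 0.3, -0.6]
width: 65.5
```

```bash
python3 - <<'E'
from h import *
plan(list(S2W(ST,(-4.5,3.9,79.4))[0])); print(W2S(get_obs()["ee_pos"]))
a=cv2.resize(get_image("side")[190:270,275:365],None,fx=7,fy=7,interpolation=cv2.INTER_CUBIC); cv2.imwrite("pics/g.png",a)
E
```

```text
t 16.93 tcp [528.8 114.2  78.3] F [-3.9  0.3 -0.6] w 65.5 q [ 0.19  0.54  1.91 -0.    0.69 -1.59]
 shift tool xyz [-0.1 -1.1  2.6]
[-1.9  4. ]
```

View pics/g.png

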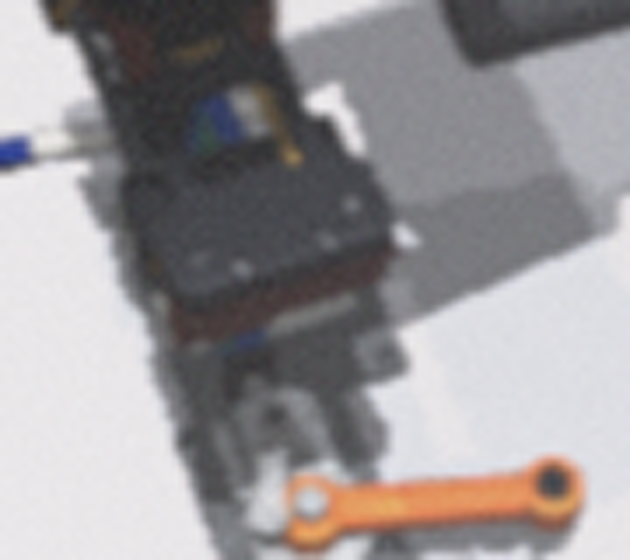

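The cassette is near upright under the gripper, with no clear contact on the fence yet. I keep probing.

Call:
arm_command:
  targets:
    - [0, 0, -1, 0]
    - [0, 0, 0, 0]
    - [0, 0, 0, 0]

```text
t: 17.23
ee_pos: [529.7, 114.4, 78.3]
orientation: [-1.1, -1.365, 1.365]
ft_force: [-2.7, -0.5, 0.4]
width: 65.3
```

Call:
arm_command:
  targets:
    - [0, 0, -1, 0]
    - [0, 0, 0, 0]
    - [0, 0, 0, 0]

```text
t: 17.48
ee_pos: [530.6, 114.6, 78.2]
orientation: [-1.1, -1.365, 1.365]
ft_force: [-3.2, -0.9, 1.2]
width: 65.0
```

```bash
python3 - <<'E'
from h import *
plan(list(S2W(ST,(-4.5,3.9,79.4))[0])); print(W2S(get_obs()["ee_pos"]))
i=get_image("top"); a=cv2.resize(i[145:200,265:330],None,fx=6,fy=6,interpolation=cv2.INTER_CUBIC)
j=get_image("side"); b=cv2.resize(j[200:255,285:350],None,fx=6,fy=6,interpolation=cv2.INTER_CUBIC); cv2.imwrite("pics/h.png",np.hstack([a,b]))
E
```

```text
t 17.48 tcp [530.6 114.6  78.2] F [-3.2 -0.9  1.2] w 65.0 q [ 0.19  0.55  1.9   0.    0.69 -1.59]
 shift tool xyz [-0.1 -1.2  4.4]
[-0.1  4. ]
```

View pics/h.png

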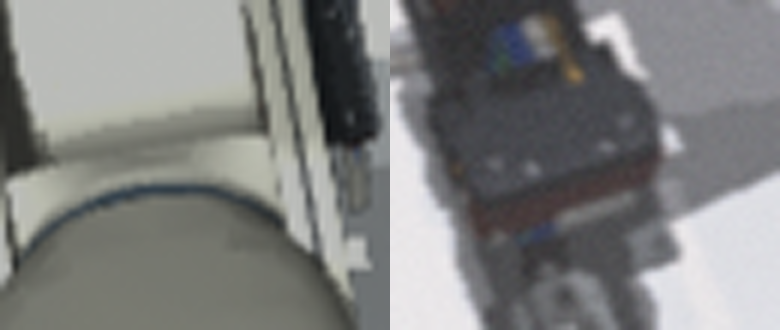

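```bash
python3 - <<'E'
from h import *
j=get_image("side"); hsv=cv2.cvtColor(j,cv2.COLOR_BGR2HSV)
m=(hsv[...,0]>100)&(hsv[...,0]<130)&(hsv[...,1]>90)
n,l,st,c=cv2.connectedComponentsWithStats(m[195:250,285:350].astype(np.uint8))
for k in range(1,n): print("blue",st[k],(c[k]+(285,195)).round(1))
for lab,P in [("top face -x",(-9,4,98)),("top +x",(0,4,98)),("side+y z70 -x",(-9,37,60)),("side+y +x",(0,37,60))]: print(lab,proj("side",S2W(ST,P)[0]).round(1))
uv=np.array([307.3,206.]);print(W2S(back("side",uv,98)))
for r in range(203,213): print(r,[tuple(int(q) for q in j[r,c]) for c in range(299,316)])
E
```

```text
blue [18  9  5  7 19] [305.3 206.8]
top face -x [305.7 213.3]
top +x [301.9 214.5]
side+y z70 -x [311.1 233.6]
side+y +x [307.4 234.9]
[-19. -13.]
203 [(52, 51, 51), (48, 46, 45), (50, 51, 51), (55, 51, 53), (58, 55, 55), (62, 53, 53), (64, 52, 51), (76, 66, 65), (94, 89, 88), (109, 108, 108), (108, 109, 113), (90, 99, 104), (66, 80, 92), (61, 70, 80), (57, 59, 63), (57, 56, 56), (55, 51, 54)]
204 [(54, 51, 49), (52, 51, 52), (54, 51, 49), (60, 51, 50), (72, 55, 51), (85, 60, 53), (92, 63, 54), (97, 77, 71), (118, 109, 108), (133, 133, 135), (127, 130, 131), (101, 109, 115), (77, 90, 103), (64, 79, 90), (58, 65, 67), (56, 54, 57), (55, 55, 54)]
205 [(48, 46, 48), (57, 52, 54), (58, 51, 48), (75, 57, 54), (81, 55, 48), (98, 63, 55), (96, 59, 50), (102, 74, 68), (114, 102, 100), (127, 127, 129), (133, 136, 139), (118, 123, 126), (84, 98, 106), (67, 84, 92), (56, 64, 73), (60, 61, 61), (59, 57, 58)]
206 [(56, 55, 55), (53, 47, 50), (65, 56, 52), (76, 62, 54), (85, 66, 57), (93, 65, 55), (99, 61, 55), (96, 62, 54), (109, 85, 84), (119, 112, 109), (123, 123, 125), (112, 116, 119), (87, 97
[... 854 characters left out ...]
 (70, 56, 50), (74, 68, 56), (70, 73, 59), (71, 70, 55), (80, 65, 53), (89, 61, 57), (79, 56, 55), (75, 60, 54), (72, 65, 65), (69, 66, 66), (64, 64, 62), (58, 57, 55), (59, 64, 71), (61, 76, 86), (62, 76, 85)]
211 [(61, 56, 57), (63, 55, 55), (70, 57, 53), (72, 64, 52), (68, 68, 58), (63, 65, 56), (62, 59, 53), (65, 54, 53), (66, 58, 57), (58, 54, 54), (59, 56, 56), (57, 54, 56), (55, 53, 53), (55, 50, 53), (57, 61, 66), (68, 86, 98), (73, 99, 114)]
212 [(70, 67, 66), (73, 69, 69), (69, 63, 57), (69, 62, 57), (59, 57, 54), (59, 61, 54), (56, 56, 54), (59, 56, 56), (57, 57, 55), (53, 53, 53), (59, 58, 55), (54, 52, 52), (53, 54, 53), (59, 56, 56), (64, 66, 69), (70, 90, 101), (82, 111, 134)]
```

```bash
python3 - <<'E'
from h import *
def ray(uv,ys):
    K,p,Rm,m=cam("side"); q=np.linalg.inv(K)@[*uv,1]; r=Rm@np.array([q[0],-q[1],-q[2]])
    n=np.array([-np.sin(ST[2]),np.cos(ST[2])]); t=(ys-n@(p[:2]-ST[:2]))/(n@r[:2]); w=p+t*r; return W2S(w),w[2].round(1)
print(ray((308.3,238.7),37),ray((306.5,206),-15),ray((303.5,209),-15), ray((306.5,206),-25))
# model: cassette held at grip (gx,gz) tilt th -> predicted pixels
g=get_obs()["ee_pos"]
for th in(60,75,90):
    t=np.radians(th); u=np.array([-np.cos(t),np.sin(t)]); nn=np.array([np.sin(t),np.cos(t)])
    for nm,a,b in(("top-x",24,-4.5),("top+x",24,4.5),("border+x",16,4.5),("low side",-30,4.5)):
        P=np.array([-.1,g[2]-5.4])+a*u+b*nn
        y=37 if nm=="low side" else -10
        print(th,nm,P.round(0),proj("side",S2W(ST,(P[0],y,P[1]))[0]).round(1))
print(j:=None)
im=get_image("side")
for r in(233,235,237,239,241,243): print(r,[tuple(int(q) for q in im[r,c]) for c in range(302,318)])
E
```

```text
(array([-1.6, 37. ]), np.float64(40.6)) (array([-17.7, -15. ]), np.float64(95.9)) (array([-10.1, -15. ]), np.float64(87.6)) (array([-20.8, -25. ]), np.float64(80.1))
60 top-x [-16.  91.] [306.6 209. ]
60 top+x [-8. 96.] [303.3 209. ]
60 border+x [-4. 89.] [301.8 211.2]
60 low side [19. 49.] [299.8 239.8]
75 top-x [-11.  95.] [304.3 208.9]
75 top+x [-2. 97.] [300.7 209.5]
75 border+x [ 0. 89.] [300.  211.6]
75 low side [12. 45.] [302.7 239.7]
90 top-x [-5. 97.] [301.8 209.2]
90 top+x [ 4. 97.] [298.  210.4]
90 border+x [ 4. 89.] [298.2 212.3]
90 low side [ 4. 43.] [305.8 239.1]
None
233 [(59, 56, 59), (61, 56, 58), (64, 58, 63), (59, 57, 58), (63, 60, 66), (56, 53, 63), (59, 60, 64), (67, 64, 75), (60, 61, 71), (58, 56, 66), (59, 61, 70), (63, 61, 73), (56, 56, 69), (63, 63, 72), (67, 68, 78), (72, 70, 79)]
235 [(62, 59, 68), (59, 59, 67), (61, 61, 69), (61, 61, 72), (62, 59, 70), (57, 56, 68), (57, 60, 71), (64, 63, 73), (62, 63, 76), (64, 63, 75), (70, 70, 81), (84, 84, 91), (102, 102, 105), (115, 114, 117), (118, 118, 120), (115, 114, 114)]
237 [(63, 62, 73), (66, 67, 76), (58, 58,
[... 181 characters left out ...]
(90, 87, 88)]
239 [(90, 90, 95), (96, 96, 98), (83, 85, 88), (79, 76, 76), (75, 68, 63), (77, 71, 63), (83, 66, 63), (87, 69, 62), (83, 64, 60), (76, 61, 59), (78, 70, 69), (76, 71, 71), (73, 70, 70), (82, 77, 78), (79, 74, 76), (84, 80, 80)]
241 [(82, 80, 82), (83, 81, 79), (79, 75, 77), (79, 73, 77), (78, 73, 72), (69, 64, 62), (58, 57, 55), (56, 56, 57), (58, 57, 59), (63, 60, 63), (60, 58, 59), (57, 54, 57), (74, 72, 73), (80, 79, 78), (83, 80, 82), (78, 76, 77)]
243 [(80, 77, 77), (79, 76, 77), (80, 78, 79), (81, 80, 80), (74, 72, 72), (61, 58, 58), (60, 57, 62), (62, 60, 61), (69, 69, 70), (78, 77, 78), (69, 69, 70), (64, 63, 63), (69, 65, 66), (76, 72, 70), (82, 79, 79), (83, 80, 80)]
```

The numbers show the cassette leaning back about 12°: it slipped in the pads instead of pivoting. I'll swing it back onto the ramp the same way, release it, and then push its high end over along the arc with closed fingers.

Call:
arm_command:
  targets:
    - [0, 0, 3, 0]
    - [0, 0, 3.5, 0]
    - [0, 0, 3.5, 0]
    - [0, 0.3, 3, 0]
    - [0, 0.5, 3, 0]
    - [0, 0.6, 3, 0]
    - [0, 0.7, 3, 0]
    - [0, 0.9, 3, 0]
    - [0, 1, 3, 0]
    - [0, 1.2, 3, 0]
    - [0, 1.4, 3, 0]
    - [0, 1.6, 2.5, 0]
    - [0, 1.8, 2.5, 0]
    - [0, 1.8, 2.5, 0]
    - [0, 2, 2.5, 0]
    - [0, 2, 2.5, 0]
    - [0, 2, 2, 0]
    - [0, 2, 2, 0]
    - [0, 0, 0, 0]
    - [0, 0, 0, 0]

```text
t: 19.35
ee_pos: [484.9, 104.6, 60.5]
orientation: [-1.106, -1.372, 1.361]
ft_force: [4.6, 1.1, 17.8]
width: 65.8
```

```bash
python3 - <<'E'
from h import *
plan(list(S2W(ST,(-64,4.5,53))[0])); print(W2S(get_obs()["ee_pos"]))
E
```

```text
t 19.35 tcp [484.9 104.6  60.5] F [ 4.6  1.1 17.8] w 65.8 q [ 0.19  0.53  2.01  0.    0.59 -1.6 ]
 shift tool xyz [ 0.6  7.4 17.2]
[-46.9   3.9]
```

Call:
arm_command:
  targets:
    - [0, 0, 0, 0]
    - [0, 0, 0, 0]
    - [0, 0, 0, 0]
    - [0, 0, 0, 0]
    - [0, -10, 0, 0]
    - [0, -20, 0, 0]
    - [0, -20, 0, 0]
    - [0, 0, 18, 0]
    - [0, 0, 25, 0]
    - [0, 0, 25, 0]
    - [0, 0, 0, 0]
    - [0, 0, 0, 0]
    - [0, 0, 0, 0]
  gripper: 88

```text
t: 20.43
ee_pos: [415.9, 89.6, 109.0]
orientation: [-1.101, -1.366, 1.364]
ft_force: [-0.5, 0.7, -0.9]
width: 77.4
```

```bash
python3 - <<'E'
from h import *
plan(list(S2W(ST,(-101,4.5,68))[0]),.214+np.pi/2); print(W2S(get_obs()["ee_pos"]))
i=get_image("side"); hsv=cv2.cvtColor(i,cv2.COLOR_BGR2HSV)
a=cv2.resize(i[195:270,275:345],None,fx=6,fy=6,interpolation=cv2.INTER_CUBIC); cv2.imwrite("pics/k.png",a)
m=((hsv[...,0]>35)&(hsv[...,0]<130)&(hsv[...,1]>90)).astype(np.uint8); m[:195]=0;m[270:]=0;m[:,:298]=0;m[:,345:]=0
c=max(cv2.findContours(m,cv2.RETR_EXTERNAL,cv2.CHAIN_APPROX_NONE)[0],key=cv2.contourArea)
q=cv2.approxPolyDP(c,4,True)[:,0]; print(q.tolist())
for uv in q: print(uv, W2S(back("side",uv,66)), W2S(back("side",uv,15)))
E
```

```text
t 20.43 tcp [415.9  89.6 109. ] F [-0.5  0.7 -0.9] w 77.4 q [ 0.18  0.36  2.14  0.    0.63 -1.6 ]
 shift tool xyz [  0.6  41.1 -16.4]
 yaw 1.785 turn about tool y (y down => -d) -0.0 other 3.142
[-117.4    3.9]
[[327, 203], [302, 219], [307, 240], [337, 224]]
[327 203] [-72.2 -24.4] [-85.5 -56. ]
[302 219] [-1.5 -3.7] [ -9.9 -33.8]
[307 240] [ 6.2 52.1] [-1.5 26. ]
[337 224] [-72.2  37.9] [-85.5  10.7]
```

Call:
arm_command:
  targets:
    - [0, 0, 0, 0]
    - [1.5, 0, 0, 0]
    - [0, 0, 0, 0]
    - [0, 10, 0, 0]
    - [0, 15, 0, 0]
    - [0, 15, 0, 0]
    - [0, 0, -5, 0]
    - [0, 0, -5, 0]
    - [0, 0, -5, 0]
    - [0, 0, 0, 0]
    - [0, 0, 0, 0]
  gripper: 0

```text
t: 21.4
ee_pos: [430.1, 94.3, 69.2]
orientation: [-1.101, -1.366, 1.364]
ft_force: [-0.6, -0.6, 1.0]
width: 7.4
```

Call:
arm_command:
  targets:
    - [0, 0, -3, 0]
    - [0, 0, -3, 0]
    - [0, 0, -2, 0]
    - [0, 0, -1, 0]
    - [0, 0, 0, 0]
    - [0, 0, 0, 0]

```text
t: 21.9
ee_pos: [437.9, 96.0, 68.5]
orientation: [-1.1, -1.365, 1.365]
ft_force: [-0.4, 1.1, -0.1]
width: 0.7
```

```bash
python3 - <<'E'
from h import *
plan(list(S2W(ST,(-89,4.5,68))[0]),.214+np.pi/2); print(W2S(get_obs()["ee_pos"]))
E
```

```text
t 21.9 tcp [437.9  96.   68.5] F [-0.4  1.1 -0.1] w 0.7 q [ 0.19  0.47  2.11  0.    0.56 -1.6 ]
 shift tool xyz [-1.   0.5 -5.6]
 yaw 1.785 turn about tool y (y down => -d) 0.0 other -3.142
[-94.6   5.5]
```

Call:
arm_command:
  targets:
    - [0, 0, -2, 0]
    - [0, 0, -1.5, 0]
    - [0, 0, -1, 0]
    - [0, 0, 0, 0]
    - [0, 0, 0, 0]

```text
t: 22.32
ee_pos: [442.3, 96.9, 68.4]
orientation: [-1.1, -1.365, 1.365]
ft_force: [0.4, -1.4, 0.5]
width: 0.3
```

Call:
arm_command:
  targets:
    - [0, 0, -1, 0]
    - [0, 0, 0, 0]
    - [0, 0, 0, 0]

```text
t: 22.57
ee_pos: [442.8, 97.0, 68.4]
orientation: [-1.1, -1.364, 1.366]
ft_force: [-1.8, -1.1, 0.8]
width: 0.3
```

Call:
arm_command:
  targets:
    - [0, 0, -1, 0]
    - [0, 0, 0, 0]
    - [0, 0, 0, 0]

```text
t: 22.82
ee_pos: [443.2, 97.1, 68.3]
orientation: [-1.099, -1.363, 1.366]
ft_force: [-5.4, -2.0, 3.0]
width: 0.6
```

Call:
arm_command:
  targets:
    - [0, -3.2, -2, 0]
    - [0, -3.1, -2.1, 0]
    - [0, -2.9, -2.3, 0]
    - [0, -2.8, -2.4, 0]
    - [0, -2.7, -2.6, 0]
    - [0, -2.6, -2.7, 0]
    - [0, -2.4, -2.8, 0]
    - [0, -2.4, -2.9, 0]
    - [0, 0, 0, 0]

```text
t: 23.57
ee_pos: [465.2, 101.9, 91.3]
orientation: [-1.102, -1.367, 1.364]
ft_force: [-0.3, 0.5, -0.0]
width: 0.2
```

```bash
python3 - <<'E'
from h import *
plan(list(S2W(ST,(-69,5.5,90))[0])); print(W2S(get_obs()["ee_pos"]))
i=get_image("side"); hsv=cv2.cvtColor(i,cv2.COLOR_BGR2HSV)
m=((hsv[...,0]>35)&(hsv[...,0]<130)&(hsv[...,1]>70)).astype(np.uint8); m[:185]=0;m[270:]=0;m[:,:298]=0;m[:,345:]=0
c=max(cv2.findContours(m,cv2.RETR_EXTERNAL,cv2.CHAIN_APPROX_NONE)[0],key=cv2.contourArea)
print(cv2.approxPolyDP(c,4,True)[:,0].tolist(), [proj("side",S2W(ST,p)[0]).round(0).tolist() for p in((-51.6,-28,87),(-51.6,38,87),(-59,38,81.7),(-46,38,59))])
E
```

```text
t 23.57 tcp [465.2 101.9  91.3] F [-0.3  0.5 -0. ] w 0.2 q [ 0.19  0.45  2.05  0.    0.64 -1.59]
 shift tool xyz [0.  1.2 2.4]
[-66.6   5.5]
[[318, 201], [302, 218], [307, 240], [328, 223]] [[318.0, 199.0], [329.0, 222.0], [332.0, 222.0], [326.0, 229.0]]
```

Call:
arm_command:
  targets:
    - [0, -2.1, -3.1, 0]
    - [0, -2.1, -3.1, 0]
    - [0, -1.9, -3.3, 0]
    - [0, -1.8, -3.3, 0]
    - [0, -1.5, -3.5, 0]
    - [0, -1.5, -3.5, 0]
    - [0, -1.2, -3.6, 0]
    - [0, -1.1, -3.6, 0]
    - [0, -0.9, -3.7, 0]
    - [0, -0.8, -3.8, 0]
    - [0, 0, 0, 0]

```text
t: 24.53
ee_pos: [498.4, 109.1, 105.7]
orientation: [-1.101, -1.366, 1.364]
ft_force: [-0.3, 0.2, -0.3]
width: 0.4
```

Call:
arm_command:
  targets:
    - [0, -0.6, -3.5, 0]
    - [0, -0.5, -3, 0]
    - [0, 0, -2.5, 0]
    - [0, 0, -2, 0]
    - [0, 0, 0, 0]
    - [0, 0, 0, 0]

```text
t: 25.03
ee_pos: [508.1, 111.2, 106.5]
orientation: [-1.1, -1.365, 1.365]
ft_force: [0.1, 0.2, 0.4]
width: 0.7
```

```bash
python3 - <<'E'
from h import *
plan(list(S2W(ST,(-19,5.5,105))[0])); print(W2S(get_obs()["ee_pos"]))
i=get_image("side"); hsv=cv2.cvtColor(i,cv2.COLOR_BGR2HSV)
m=((hsv[...,0]>35)&(hsv[...,0]<130)&(hsv[...,1]>70)).astype(np.uint8); m[:185]=0;m[270:]=0;m[:,:294]=0;m[:,345:]=0
c=max(cv2.findContours(m,cv2.RETR_EXTERNAL,cv2.CHAIN_APPROX_NONE)[0],key=cv2.contourArea)
print(cv2.contourArea(c),cv2.approxPolyDP(c,3,True)[:,0].tolist())
for th in(80,90):
  t=np.radians(th); print(th,[proj("side",S2W(ST,(-9*np.sin(t)-90*np.cos(t)+9*b*np.sin(t),y,8+90*np.sin(t)+9*b*np.cos(t)))[0]).round(1).tolist() for y in(-28,38) for b in(0,1)])
E
```

```text
t 25.03 tcp [508.1 111.2 106.5] F [0.1 0.2 0.4] w 0.7 q [ 0.19  0.47  1.94 -0.    0.72 -1.59]
 shift tool xyz [ 0.   1.5 -3.8]
[-22.8   5.5]
80.0 [[298, 206], [309, 239], [307, 218]]
80 [[307.3, 200.5], [303.7, 201.3], [317.5, 223.7], [313.7, 224.5]]
90 [[301.0, 202.2], [297.2, 203.4], [310.9, 225.5], [307.0, 226.8]]
```

Call:
arm_command:
  targets:
    - [0, 0, -1.5, 0]
    - [0, 0, -1.5, 0]
    - [0, 0, 0, 0]
    - [0, 0, 0, 0]

```text
t: 25.42
ee_pos: [511.1, 111.8, 106.6]
orientation: [-1.1, -1.365, 1.365]
ft_force: [-1.0, 0.2, 0.0]
width: 0.2
```

Call:
arm_command:
  targets:
    - [0, 0, -1, 0]
    - [0, 0, 0, 0]
    - [0, 0, 0, 0]

```text
t: 25.67
ee_pos: [511.9, 112.0, 106.5]
orientation: [-1.1, -1.365, 1.365]
ft_force: [-0.1, -0.1, 0.4]
width: 0.4
```

Call:
arm_command:
  targets:
    - [0, 0, -1, 0]
    - [0, 0, 0, 0]
    - [0, 0, 0, 0]

```text
t: 25.92
ee_pos: [513.0, 112.3, 106.6]
orientation: [-1.1, -1.365, 1.365]
ft_force: [-0.3, -0.4, 1.1]
width: 0.5
```

Call:
arm_command:
  targets:
    - [0, 0, 3, 0]
    - [0, -5, 20, 0]
    - [0, -10, 35, 0]
    - [0, 0, 35, 0]
    - [0, 0, 30, 0]
    - [0, 0, 0, 0]
    - [0, 0, 0, 0]

```text
t: 26.5
ee_pos: [391.7, 85.9, 121.8]
orientation: [-1.1, -1.365, 1.365]
ft_force: [0.7, 0.1, 0.3]
width: 0.3
```

```bash
python3 - <<'E'
from h import *
plan(list(S2W(ST,(-19,5.5,60))[0])); print(W2S(get_obs()["ee_pos"]))
a=cv2.resize(get_image("side")[195:270,275:345],None,fx=6,fy=6,interpolation=cv2.INTER_CUBIC)
b=cv2.resize(get_image("top")[150:200,270:325],None,fx=6,fy=6,interpolation=cv2.INTER_CUBIC)
b=cv2.copyMakeBorder(b,0,150,0,0,cv2.BORDER_CONSTANT); cv2.imwrite("pics/l.png",np.hstack([a,b]))
E
```

```text
t 26.5 tcp [391.7  85.9 121.8] F [0.7 0.1 0.3] w 0.3 q [ 0.19  0.31  2.19  0.    0.64 -1.6 ]
 shift tool xyz [   0.    61.8 -122.9]
[-141.9    5.5]
```

View pics/l.png

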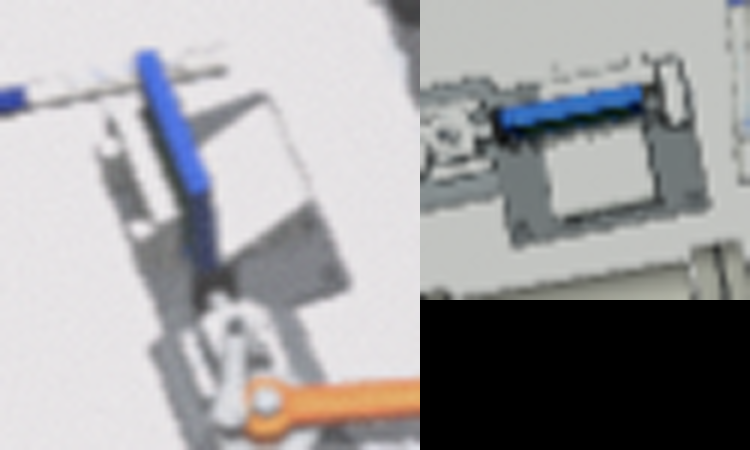

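Upright and flat on the fence: the picture matches the 90° model, with top corners at about (298,203) and (309,226). Now the lever: move the closed fingers to its inner side.

Call:
arm_command:
  targets:
    - [18, 0, -13.5, 0]
    - [18, 0, -13.5, 0]
    - [18, 0, -13.5, 0]
    - [18, 0, -13.5, 0]
    - [14.5, 0, -12.9, 0]
    - [0, 0, 0, 0.1]
    - [0, 10, 0, 0.1]
    - [0, 20, 0, 0.08]
    - [0, 20, 0, 0]
    - [0, 15, 0, 0]
    - [0, 9.8, 0, 0]
    - [0, 0, 0, 0]
    - [0, 0, 0, 0]

```text
t: 27.68
ee_pos: [440.4, 185.1, 46.4]
orientation: [-1.239, -1.16, 1.161]
ft_force: [0.3, 0.5, -0.1]
width: 0.4
```

```bash
python3 - <<'E'
from h import *
h=np.array([-5,100]);f=np.radians(164);u=np.array([np.cos(f),np.sin(f)]);t=np.array([np.sin(f),-np.cos(f)])
p=h+65*u-21*t; print(p); plan(list(S2W(ST,(*p,47))[0]),ST[2]+f-np.pi/2); print(W2S(get_obs()["ee_pos"]))
E
```

```text
[-73.27039471  97.72993251]
t 27.68 tcp [440.4 185.1  46.4] F [ 0.3  0.5 -0.1] w 0.4 q [ 0.37  0.55  2.05  0.    0.55 -1.13]
 shift tool xyz [ 5.4 -0.6  1.6]
 yaw 1.505 turn about tool y (y down => -d) -0.001 other 3.141
[-73.3  92.1]
```

Approach to contact, then begin the arc.

Call:
arm_command:
  targets:
    - [2, 0, 1, 0]
    - [2, 0, 0.6, 0]
    - [1.4, 0, 0, 0]
    - [0, 0, 0, 0]

```text
t: 28.02
ee_pos: [439.0, 190.9, 47.5]
orientation: [-1.24, -1.162, 1.16]
ft_force: [-0.4, -0.2, 0.3]
width: 0.9
```

Call:
arm_command:
  targets:
    - [3.3, 0, 1, 0.05]
    - [3.3, 0, 1, 0.05]
    - [3.3, 0, 1, 0.05]
    - [3.3, 0, 1, 0.05]
    - [3.3, 0, 1, 0.05]
    - [3.3, 0, 1, 0.05]
    - [3.3, 0, 1, 0.05]
    - [3.3, 0, 1, 0.05]
    - [0, 0, 0, 0]

```text
t: 28.77
ee_pos: [437.4, 217.9, 47.2]
orientation: [-1.395, -0.859, 0.858]
ft_force: [0.9, -2.0, 0.8]
width: 0.2
```

```bash
cat > lev.py <<'E'
from h import *
o,M=state(); p=W2S(o["ee_pos"])-[-5,100]; yaw=np.arctan2(M[1,0],M[0,0])-ST[2]
x=np.array([np.cos(yaw),np.sin(yaw)]); z=np.array([-x[1],x[0]])
print("t",o["t"],"rel hinge along tool x,z",(p@x).round(1),(p@z).round(1),"q by tool",round(np.radians(170)-yaw-np.pi/2,2),"F",o["ft_force"].round(1))
E
python3 - <<'E'
exec(open("lev.py").read())
for n in("side","top"):
  for r in tip_of(n,"lever_end")[:1]:
    w=W2S(back(n,r["at"],33))-[-5,100]; print(n,r["conf"],"r",np.hypot(*w).round(1),"q",(np.radians(170)-np.arctan2(w[1],w[0])).round(2))
E
```

```text
t 28.7667 rel hinge along tool x,z -21.2 65.5 q by tool 0.51 F [ 0.9 -2.   0.8]
side 0.68 r 81.2 q 0.14
top 0.5 r 83.6 q -0.05
```

```bash
cat >> lev.py <<'E'
for n in("side","top"):
  get_image(n)
  for r in tip_of(n,"lever_end")[:1]:
    w=W2S(back(n,r["at"],33))-[-5,100]; print(n,r["conf"],"r",np.hypot(*w).round(1),"q",(np.radians(170)-np.arctan2(w[1],w[0])).round(2))
E
python3 lev.py
```

```text
t 28.8667 rel hinge along tool x,z -21.2 65.6 q by tool 0.5 F [-0.6 -1.1  1.1]
top 0.73 r 167.5 q 6.02
```

```bash
cat > org.py <<'E'
from h import *
for n in("side","top"):
    i=get_image(n); hsv=cv2.cvtColor(i,cv2.COLOR_BGR2HSV); m=(hsv[...,0]>6)&(hsv[...,0]<24)&(hsv[...,1]>130)&(hsv[...,2]>70)
    v,u=np.nonzero(m)
    if len(u)<5: print(n,"none");continue
    W=np.array([W2S(back(n,p,40))-[-5,100] for p in zip(u,v)]); r=np.hypot(*W.T); k=(r>25)&(r<95)
    if k.any(): print(n,k.sum(),"q",np.round(np.median(np.radians(170)-np.arctan2(W[k,1],W[k,0])%(2*np.pi)),2),"rmax",r[k].max().round(0))
E
python3 org.py
```

Call:
arm_command:
  targets:
    - [3.3, 0, 1, 0.05]
    - [3.3, 0, 1, 0.05]
    - [3.3, 0, 1, 0.05]
    - [3.3, 0, 1, 0.05]
    - [3.3, 0, 1, 0.05]
    - [3.3, 0, 1, 0.05]
    - [3.3, 0, 1, 0.05]
    - [3.3, 0, 1, 0.05]
    - [3.3, 0, 1, 0.05]
    - [3.3, 0, 1, 0.05]

```text
t: 30.0
ee_pos: [448.9, 248.1, 46.4]
orientation: [-1.52, -0.469, 0.475]
ft_force: [-2.3, -6.3, 3.5]
width: 0.4
```

```bash
python3 lev.py; python3 org.py; python3 - <<'E'
from h import *
cv2.imwrite("pics/m.png",cv2.resize(np.hstack([get_image("side")[190:320,265:385],get_image("top")[130:260,215:335]]),None,fx=3.3,fy=3.3,interpolation=cv2.INTER_CUBIC))
E
```

```text
t 30.0 rel hinge along tool x,z -23.4 65.6 q by tool 1.01 F [-2.3 -6.3  3.5]
side 0.75 r 72.3 q 0.91
side 8 q 0.97 rmax 31.0
top 7 q 0.96 rmax 29.0
```

View pics/m.png

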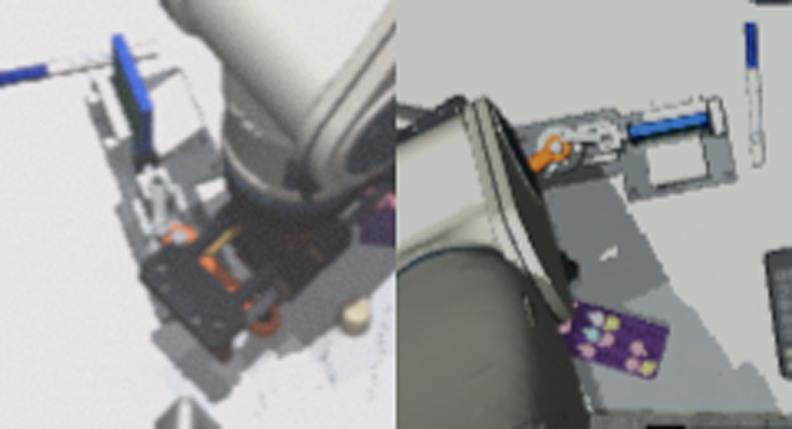

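The lever follows (q≈0.97) and the cassette is still upright. I continue through the high point.

Call:
arm_command:
  targets:
    - [3.4, 0, 1, 0.05]
    - [3.4, 0, 1, 0.05]
    - [3.4, 0, 1, 0.05]
    - [3.4, 0, 1, 0.05]
    - [3.4, 0, 1, 0.05]
    - [3.4, 0, 1, 0.05]
    - [3.4, 0, 1, 0.05]
    - [3.4, 0, 1, 0.05]
    - [0, 0, 0, 0]

```text
t: 31.15
ee_pos: [470.9, 267.6, 46.5]
orientation: [-1.565, -0.158, 0.161]
ft_force: [-2.3, -2.0, -0.4]
width: 0.3
```

```bash
head -4 lev.py | python3 -; python3 org.py
```

```text
t 31.15 rel hinge along tool x,z -21.6 66.0 q by tool 1.41 F [-2.3 -2.  -0.4]
side 22 q 1.47 rmax 71.0
top 21 q 1.35 rmax 38.0
```

Call:
arm_command:
  targets:
    - [3.3, 0, 1, 0.05]
    - [3.3, 0, 1, 0.05]
    - [3.3, 0, 1, 0.05]
    - [3.3, 0, 1, 0.05]
    - [3.3, 0, 1, 0.05]
    - [3.3, 0, 1, 0.05]
    - [3.3, 0, 1, 0.05]
    - [0, 0, 0, 0]

```text
t: 31.92
ee_pos: [495.3, 276.5, 47.0]
orientation: [-1.566, 0.113, -0.116]
ft_force: [-0.3, -0.4, 1.3]
width: 0.2
```

```bash
head -4 lev.py | python3 -; python3 org.py
```

```text
t 31.9167 rel hinge along tool x,z -20.0 67.0 q by tool 1.76 F [-0.3 -0.4  1.3]
top 31 q 1.74 rmax 43.0
```

Call:
arm_command:
  targets:
    - [3.3, 0, 1, 0.05]
    - [3.3, 0, 1, 0.05]
    - [3.3, 0, 1, 0.05]
    - [3.3, 0, 1, 0.05]
    - [3.3, 0, 1, 0.05]
    - [3.3, 0, 1, 0.05]
    - [0, 0, 0, 0]

```text
t: 32.6
ee_pos: [515.6, 276.7, 47.1]
orientation: [-1.541, 0.348, -0.35]
ft_force: [0.0, -0.4, -0.7]
width: 0.4
```

```bash
head -4 lev.py | python3 -; python3 org.py
```

```text
t 32.6 rel hinge along tool x,z -20.7 67.0 q by tool 2.06 F [ 0.  -0.4 -0.7]
side 3 q 2.11 rmax 88.0
top 33 q 2.1 rmax 49.0
```

Lever at 2.1 with no load on the tool. I withdraw and check.

Call:
arm_command:
  targets:
    - [-4, 0, 0, 0]
    - [-4, -5, 0, 0]
    - [0, -20, 0, 0]
    - [0, -30, 0, 0]
    - [0, -30, 0, 0]
    - [0, -30, 0, 0]
    - [-35, 0, 0, 0]
    - [-38, 0, 0, 0]
    - [-38, 0, 0, 0]
    - [-38, 0, 0, 0]
    - [-20, 0, 0, 0]
    - [0, 0, 0, 0]
    - [0, 0, 0, 0]

```text
t: 33.78
ee_pos: [354.0, 353.1, 162.2]
orientation: [-1.543, 0.346, -0.347]
ft_force: [0.7, -0.5, 0.3]
width: 0.3
```

```bash
python3 org.py; python3 - <<'E'
from h import *
o=get_obs(); print(o["t"],o["ee_pos"].round(0),o["ft_force"].round(1))
for n in("side","top"):
    i=get_image(n); hsv=cv2.cvtColor(i,cv2.COLOR_BGR2HSV)
    m=((hsv[...,0]>100)&(hsv[...,0]<130)&(hsv[...,1]>110)).astype(np.uint8); a,b=((195,245),(294,320)) if n=="side" else((155,180),(275,315))
    k=np.zeros_like(m); k[a[0]:a[1],b[0]:b[1]]=m[a[0]:a[1],b[0]:b[1]]
    c=max(cv2.findContours(k,cv2.RETR_EXTERNAL,cv2.CHAIN_APPROX_NONE)[0],key=cv2.contourArea)
    r=cv2.minAreaRect(c); print(n,r,[W2S(back(n,p,98)).tolist() for p in cv2.boxPoints(r)])
    print({t:[np.round(s["at"]).tolist() for s in tip_of(n,t)[:1]] for t in("pad","marker","beaker","bung","micro_rack","timer","calculator","tape_roll","petri")})
for y in(-2-33,-2+33): print([proj(n,S2W(ST,(x,y,98))[0]).round(1).tolist() for n in("side","top") for x in(-9,0)])
E
```

```text
side 130 q 2.1 rmax 89.0
top 92 q 2.1 rmax 86.0
33.8833 [356. 353. 162.] [-0.7  0.2 -0.4]
side ((304.2810363769531, 212.17454528808594), (24.692310333251953, 3.9230775833129883), 67.38013458251953) [[-2.7, -32.5], [-11.8, -33.4], [-11.2, 31.5], [-2.5, 32.2]]
{'pad': [[310.0, 240.0]], 'marker': [[288.0, 212.0]], 'beaker': [[328.0, 155.0]], 'bung': [[373.0, 289.0]], 'micro_rack': [[381.0, 238.0]], 'timer': [[321.0, 335.0]], 'calculator': [[357.0, 182.0]], 'tape_roll': [[286.0, 120.0]], 'petri': [[289.0, 159.0]]}
top ((297.1922912597656, 167.96153259277344), (4.706787109375, 24.31839942932129), 78.69007110595703) [[-5.6, 31.8], [-5.3, -35.6], [-18.3, -35.7], [-18.7, 31.7]]
{'pad': [], 'marker': [[322.0, 158.0]], 'beaker': [[381.0, 203.0]], 'bung': [[245.0, 212.0]], 'micro_rack': [[282.0, 230.0]], 'timer': [[218.0, 168.0]], 'calculator': [[343.0, 223.0]], 'tape_roll': [[431.0, 166.0]], 'petri': [[382.0, 165.0]]}
[[300.0, 199.9], [296.2, 201.0], [308.7, 164.6], [308.1, 161.5]]
[[309.8, 223.0], [306.0, 224.2], [285.3, 169.2], [284.7, 166.0]]
```

The lever reads 2.10 in both cameras, and the clamp has moved the cassette to y −33..32, against the side stop. One more numeric check, on the cassette's tilt.

```bash
python3 - <<'E'
from h import *
i=get_image("side"); hsv=cv2.cvtColor(i,cv2.COLOR_BGR2HSV); m=(hsv[...,0]>100)&(hsv[...,0]<130)&(hsv[...,1]>90)
for r in range(198,242,3):
    c=np.nonzero(m[r,292:322])[0]+292
    if len(c): print(r,c.min(),c.max(),end=" | ")
print()
for tilt in(0,3,6):
    t=np.radians(tilt)
    P=lambda a,h,y:proj("side",S2W(ST,(-9*np.cos(t)-h*np.sin(t)+a*np.cos(t),y,8+h*np.cos(t)))[0]).round(1).tolist()
    print(tilt,"top far",P(0,90,-34),P(9,90,-34),"top near",P(0,90,32),P(9,90,32),"z~50 near",P(0,40,32),P(9,40,32))
g=hsv[...,:]; 
j=get_image("top")
for n,im in(("top",j),("side",i)):  # profile across fence/cassette at y=-5
    s=[]
    for x in range(-24,14,2):
        u=proj(n,S2W(ST,(x,-5,53))[0]); s.append((x,cv2.getRectSubPix(im,(1,1),(float(u[0]),float(u[1])))[0,0].tolist()))
    print(n,s)
E
```

```text
201 299 301 | 204 300 303 | 207 300 304 | 210 301 305 | 213 303 306 | 216 304 308 | 219 305 309 | 222 307 310 | 225 308 308 | 
0 top far [300.1, 200.2] [296.4, 201.4] top near [310.0, 223.3] [306.1, 224.6] z~50 near [310.5, 234.4] [306.8, 235.6]
3 top far [302.0, 199.6] [298.3, 200.8] top near [312.0, 222.7] [308.1, 224.0] z~50 near [311.3, 234.1] [307.7, 235.3]
6 top far [303.9, 199.1] [300.3, 200.3] top near [314.0, 222.1] [310.1, 223.4] z~50 near [312.2, 233.9] [308.5, 235.1]
top [(-24, [171, 174, 171]), (-22, [151, 156, 152]), (-20, [132, 137, 132]), (-18, [109, 110, 104]), (-16, [78, 77, 67]), (-14, [49, 47, 32]), (-12, [35, 34, 16]), (-10, [98, 67, 32]), (-8, [164, 101, 52]), (-6, [186, 112, 57]), (-4, [183, 108, 53]), (-2, [176, 118, 76]), (0, [180, 162, 151]), (2, [188, 185, 180]), (4, [193, 196, 194]), (6, [192, 195, 193]), (8, [170, 173, 171]), (10, [163, 165, 163]), (12, [173, 176, 174])]
side [(-24, [213, 209, 213]), (-22, [201, 182, 181]), (-20, [199, 149, 138]), (-18, [203, 122, 98]), (-16, [207, 111, 79]), (-14, [195, 106, 74]), (-12, [154, 90, 68]), (-10, [107, 78, 65]), (-8, [77, 75, 66]), (-6, [68, 75, 66]), (-4, [68, 74, 65]), (-2, [80, 85, 78]), (0, [125, 126, 123]), (2, [178, 175, 175]), (4, [211, 208, 211]), (6, [221, 218, 222]), (8, [215, 212, 216]), (10, [183, 181, 185]), (12, [143, 141, 143])]
```

```bash
python3 - <<'E'
from h import *
L=cv2.imread("pics/l.png"); out={}
pre={"side":cv2.resize(L[:450,:420],(70,75),interpolation=cv2.INTER_AREA),"top":cv2.resize(L[:300,420:750],(55,50),interpolation=cv2.INTER_AREA)}
off={"side":(275,195),"top":(270,150)}
for n in pre:
    new=get_image(n); x0,y0=off[n]; h,w=pre[n].shape[:2]
    for lab,im in(("pre",pre[n]),("now",new[y0:y0+h,x0:x0+w])):
        for y in(-20,-5,10):
            xs=np.arange(-26,10,.5); b=[]
            for x in xs:
                u=proj(n,S2W(ST,(x,y,98))[0])-off[n]; p=cv2.getRectSubPix(im.astype(np.float32),(1,1),(float(u[0]),float(u[1])))[0,0]; b.append(p[0]-p[2])
            b=np.array(b); k=xs[b>b.max()/2]; print(n,lab,y,"blue x from",k.min(),"to",k.max())
E
```

```text
side pre -20 blue x from -7.0 to 1.5
side pre -5 blue x from -7.0 to 2.0
side pre 10 blue x from -7.5 to 2.0
side now -20 blue x from -11.5 to -3.5
side now -5 blue x from -12.0 to -3.5
side now 10 blue x from -12.0 to -3.5
top pre -20 blue x from -14.0 to -4.5
top pre -5 blue x from -13.5 to -4.5
top pre 10 blue x from -13.5 to -4.5
top now -20 blue x from -14.0 to -6.0
top now -5 blue x from -14.0 to -6.0
top now 10 blue x from -14.0 to -6.0
```

```bash
python3 - <<'E'
from h import *
L=cv2.imread("pics/l.png")
pre={"side":L[:450,:420],"top":L[:300,420:750]}
off={"side":(275,195,345,270),"top":(270,150,325,200)}; out=[]
for n in pre:
    x0,y0,x1,y1=off[n]; now=cv2.resize(np.median([get_image(n)[y0:y1,x0:x1] for _ in range(3)],axis=0).astype(np.uint8),None,fx=6,fy=6,interpolation=cv2.INTER_CUBIC)
    cv2.imwrite(f"pics/now_{n}.png",now); p=pre[n]
    boxes={"side":{"marker":(0,40,95,120),"foot":(280,170,370,310),"fence/left":(95,120,150,240),"cassTop":(120,40,225,200),"cassSide":(170,170,235,280)},"top":{"ramp/foot":(80,140,300,260),"fence":(110,45,240,90),"cass":(60,75,240,135)}}[n]
    for k,(a,b,c,d) in boxes.items():
        t=p[b:d,a:c]; A,B=max(a-24,0),max(b-24,0); s=now[B:d+24,A:c+24]
        r=cv2.matchTemplate(s,t,cv2.TM_CCOEFF_NORMED); _,v,_,loc=cv2.minMaxLoc(r); print(n,k,"shift px",((loc[0]+A-a)/6),((loc[1]+B-b)/6),round(v,3))
c=S2W(ST,(-4.5,0,98))[0]
for n in("side","top"): print(n,"px per mm x,y,z",[(proj(n,S2W(ST,np.array((-4.5,0,98))+e)[0])-proj(n,c)).round(3).tolist() for e in np.eye(3)])
E
```

```text
side marker shift px 0.0 0.0 0.998
side foot shift px 0.0 0.0 0.995
side fence/left shift px 0.0 0.0 0.998
side cassTop shift px 0.6666666666666666 -0.16666666666666666 0.856
side cassSide shift px 0.3333333333333333 -2.1666666666666665 0.919
top ramp/foot shift px 0.0 0.16666666666666666 0.94
top fence shift px 0.0 0.0 0.951
top cass shift px 1.8333333333333333 0.0 0.864
side px per mm x,y,z [[-0.42, 0.135], [0.149, 0.352], [-0.018, -0.239]]
top px per mm x,y,z [[-0.068, -0.353], [-0.354, 0.069], [-0.018, -0.034]]
```

Compared with before clamping, the cassette's top has moved about 1–2.5 mm back from the fence. There is time for a gentle push to square it up, limited in both force and position.

Call:
arm_command:
  targets:
    - [0, 0, 0, -0.11]
    - [0, 0, 0, -0.11]
    - [0, 0, 0, -0.11]
    - [0, 0, 0, -0.11]
    - [0, 0, 0, -0.11]
    - [0, 0, 0, -0.11]
    - [0, 0, 0, 0]
    - [0, 0, 0, 0]

```text
t: 36.05
ee_pos: [355.0, 352.6, 161.8]
orientation: [-1.564, -0.166, 0.166]
ft_force: [-0.1, -0.9, -0.2]
width: 0.7
```

```bash
python3 - <<'E'
from h import *
plan(list(S2W(ST,(-42,-4,67))[0]),ST[2]); print(W2S(get_obs()["ee_pos"]))
E
```

```text
t 36.05 tcp [355.  352.6 161.8] F [-0.1 -0.9 -0.2] w 0.7 q [0.76 0.36 1.96 0.   0.83 0.55]
 shift tool xyz [  79.8   94.8 -277.7]
 yaw 0.212 turn about tool y (y down => -d) -0.002 other 3.139
[-121.1  273.9]
```

Call:
arm_command:
  targets:
    - [0, 0, -28, 0]
    - [0, 0, -36, 0]
    - [0, 0, -36, 0]
    - [0, 0, -36, 0]
    - [0, 0, -36, 0]
    - [0, 0, -36, 0]
    - [0, 0, -36, 0]
    - [0, 0, -33.7, 0]
    - [26, 0, 0, 0]
    - [27, 0, 0, 0]
    - [22, 0, 0, 0]
    - [0, 15, 0, 0]
    - [0, 25, 0, 0]
    - [0, 25, 0, 0]
    - [0, 20, 0, 0]
    - [0, 10, 0, 0]
    - [0, 0, 0, 0]
    - [0, 0, 0, 0]

```text
t: 37.55
ee_pos: [487.4, 97.3, 66.8]
orientation: [-1.564, -0.167, 0.168]
ft_force: [0.3, 0.1, 0.5]
width: 0.3
```

Call:
arm_command:
  targets:
    - [5, 0, 0, 0]
    - [5, 0, 0, 0]
    - [3, 0, 0, 0]
    - [1, 0, 0, 0]
    - [0, 0, 0, 0]
    - [0, 0, 0, 0]

```text
t: 38.05
ee_pos: [501.2, 100.3, 67.1]
orientation: [-1.564, -0.169, 0.168]
ft_force: [0.4, 0.1, 0.2]
width: 0.5
```

```bash
python3 - <<'E'
from h import *
plan(list(S2W(ST,(-23,-4,67))[0]),ST[2]); print(W2S(get_obs()["ee_pos"]))
E
```

```text
t 38.05 tcp [501.2 100.3  67.1] F [0.4 0.1 0.2] w 0.5 q [ 0.17  0.54  1.97  0.    0.63 -0.04]
 shift tool xyz [ 8.8  0.1 -0.3]
 yaw 0.215 turn about tool y (y down => -d) 0.001 other -3.141
[-31.8  -3.7]
```

Call:
arm_command:
  targets:
    - [2.5, 0, 0, 0]
    - [1.5, 0, 0, 0]
    - [1, 0, 0, 0]
    - [0, 0, 0, 0]
    - [0, 0, 0, 0]

```text
t: 38.47
ee_pos: [506.0, 101.4, 66.7]
orientation: [-1.564, -0.169, 0.169]
ft_force: [-0.2, 0.2, 0.3]
width: 0.6
```

Call:
arm_command:
  targets:
    - [1, 0, 0, 0]
    - [0, 0, 0, 0]
    - [0, 0, 0, 0]

```text
t: 38.72
ee_pos: [506.9, 101.5, 66.7]
orientation: [-1.564, -0.168, 0.169]
ft_force: [-0.3, 0.2, 0.5]
width: 0.4
```

Call:
arm_command:
  targets:
    - [1, 0, 0, 0]
    - [0, 0, 0, 0]
    - [0, 0, 0, 0]

```text
t: 38.97
ee_pos: [507.7, 101.7, 66.7]
orientation: [-1.564, -0.168, 0.169]
ft_force: [-1.2, -0.5, 1.9]
width: 0.5
```

Call:
arm_command:
  targets:
    - [0.8, 0, 0, 0]
    - [0, 0, 0, 0]
    - [0, 0, 0, 0]

```text
t: 39.22
ee_pos: [508.6, 101.9, 66.7]
orientation: [-1.564, -0.168, 0.169]
ft_force: [-2.2, -0.8, 0.9]
width: 0.8
```

Call:
arm_command:
  targets:
    - [0.8, 0, 0, 0]
    - [0, 0, 0, 0]
    - [0, 0, 0, 0]

```text
t: 39.47
ee_pos: [509.5, 102.1, 66.8]
orientation: [-1.564, -0.169, 0.169]
ft_force: [-2.2, -0.7, 1.1]
width: 0.6
```

Call:
arm_command:
  targets:
    - [0.8, 0, 0, 0]
    - [0, 0, 0, 0]
    - [0, 0, 0, 0]

```text
t: 39.72
ee_pos: [510.4, 102.3, 66.8]
orientation: [-1.564, -0.169, 0.169]
ft_force: [-1.6, -0.6, 1.9]
width: 0.9
```

Call:
arm_command:
  targets:
    - [0.6, 0, 0, 0]
    - [0, 0, 0, 0]
    - [0, 0, 0, 0]

```text
t: 39.97
ee_pos: [511.0, 102.4, 66.8]
orientation: [-1.564, -0.169, 0.168]
ft_force: [-1.9, -0.9, 1.9]
width: 0.3
```

Call:
arm_command:
  targets:
    - [0.6, 0, 0, 0]
    - [0, 0, 0, 0]
    - [0, 0, 0, 0]

```text
t: 40.22
ee_pos: [511.5, 102.6, 66.8]
orientation: [-1.564, -0.169, 0.169]
ft_force: [-1.7, -0.9, 1.7]
width: 0.4
```

Call:
arm_command:
  targets:
    - [-5, 0, 0, 0]
    - [-15, -5, 0, 0]
    - [-30, -15, 0, 0]
    - [-38, -15, 0, 0]
    - [-38, 0, 0, 0]
    - [0, 0, 0, 0]
    - [0, 0, 0, 0]

```text
t: 40.8
ee_pos: [386.7, 75.4, 102.0]
orientation: [-1.564, -0.168, 0.169]
ft_force: [1.7, -0.4, 0.4]
width: 0.7
```

```bash
cat > cmp.py <<'E'
from h import *
L=cv2.imread("pics/l.png"); pre={"side":L[:450,:420],"top":L[:300,420:750]}
off={"side":(275,195,345,270),"top":(270,150,325,200)}
for n in pre:
    x0,y0,x1,y1=off[n]; now=cv2.resize(np.median([get_image(n)[y0:y1,x0:x1] for _ in range(3)],axis=0).astype(np.uint8),None,fx=6,fy=6,interpolation=cv2.INTER_CUBIC)
    for k,(a,b,c,d) in {"side":{"cassSide":(170,170,235,280)},"top":{"cass":(60,75,240,135)}}[n].items():
        t=pre[n][b:d,a:c]; A,B=a-24,b-24; r=cv2.matchTemplate(now[B:d+24,A:c+24],t,cv2.TM_CCOEFF_NORMED); _,v,_,loc=cv2.minMaxLoc(r)
        s=np.array([(loc[0]+A-a)/6,(loc[1]+B-b)/6]); J=np.array({"side":[[-.42,.149],[.135,.352]],"top":[[-.068,-.354],[-.353,.069]]}[n])
        print(n,k,s.round(2),round(v,3),"dx,dy mm",np.linalg.solve(J,s).round(1))
E
python3 cmp.py; python3 org.py; python3 -c "
from h import *;o=get_obs();print(o['t'],W2S(o['ee_pos']),o['ee_pos'][2],o['ft_force'])"
```

```text
side cassSide [-0.5 -2. ] 0.957 dx,dy mm [-0.7 -5.4]
top cass [ 1.17 -1.  ] 0.837 dx,dy mm [ 2.1 -3.7]
side 128 q 2.1 rmax 89.0
top 92 q 2.1 rmax 86.0
41.2 [-146.6   -3.8] 101.59260370692424 [ 0.62206093 -0.26551347 -0.16514238]
```

```bash
python3 -c "
from workcell import *
print(close_job())"
```

```text
the job is handed in; nothing more can be done
None
```

The gel cassette is standing upright against the fence and the cam lever is closed on it; the job is handed in at about 41 s of the 59 s.

- **Loading:** I gripped the cassette across its 66 mm and tilted it over the ramp's top edge so its low edge went into the groove.
- **Tipping:** My first try at tipping it while gripped failed because it slipped in the pads, so I laid it back down. I then closed the fingers and pushed the high end over along its arc.
- **Clamping:** I pushed the lever through its high point to fully closed. The cassette's top had moved back about 1–2.5 mm during clamping, so I nudged it back to the fence, at about 2 N.

**Last checks**
- The lever reads 2.10 rad in both cameras.
- The clamp pushed the cassette about 5 mm sideways, to y about −33 to 32, which is against the side stop.
- Its top is back near where it stood before clamping. The cameras disagree on the offset: −0.7 mm from the side, +2.1 mm from above. I take it as flat on the fence, within about 2 mm.
- The robot is well clear of everything, with no force on the tool.
- The other items, last checked before that final nudge, read within a few pixels of where they started. The tube rack and timer had no reliable side-view start position, and the rack's top-view position read 6 px off. I never saw anything touch them.
- I had used up the picture views, so after clamping I checked by numbers only.

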